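# Lid the trinket boxes and slide their tray into the rack

### The arm

A 6-joint arm with a two-finger parallel gripper is mounted at the origin on the work surface. World frame = base frame: x ahead of the robot, y to its left, z up, the work surface at z = 0. Lengths are in m, angles in degrees, forces in N, time in s.
With the tool pointing down it reaches from about 0.3 to 0.75 m from the base axis. Payload 8.5 kg.
Tool frame: the origin (TCP) lies midway between the tips of the shut fingers; the grasp point (between the pads) lies grasp_offset behind it (grasp_offset is the distance from the TCP to the grasp point, in m); z points along the fingers, y is the line along which they close (so a half turn about z gives the same grasp; the last joint's range is limited). The gripper opens to 85 mm and grips with 20 to 120 N. Pads are 22 mm wide; open, the fingers measure 114 mm over their backs; the gripper's body (76 mm by 85 mm) begins 54 mm behind the grasp point. The pads swing forward as they close: fully open they stand 13 mm farther back than shut.
Start: joints at [-12.336, 21.807, 74.336, -0, 83.858, -12.336], TCP at [0.55, 0, 0.196] pointing down, gripper open.
Joint ranges: [-178.18, 178.18], [-50.72, 133.34], [12.68, 142.11], [-81.47, 261.47], [9.98, 163.14], [-165.26, 165.26]. Speed limits (degrees/s): [136.94, 136.94, 180, 180, 180, 180].

### API

Orientations are given as a 3x3 rotation matrix whose columns are the frame's x, y, z axes.
In Python, from rig import observe, get_image, camera_params, close_job, grasp_offset gives the robot as it stands.
- The arm moves only by the shell command python3 -m handwheel 'ROWS' [OPENING] [FORCE]. ROWS is JSON, a list of rows, each a list of 2 entries, a list of its own where there are three numbers: the shift along the tool's x, y, z as a fraction of full scale, then the turn, a rotation vector about the tool's x, y, z as a fraction of full scale. In form: [[[dx, dy, dz], [ax, ay, az]], ...]. A call has 1 to 10 rows; each row is the pose to reach, as a shift and turn from the pose commanded when the call began, along the tool's axes at that moment, turning the shorter way round; what a row does not reach only later rows make up. Full scale, the value 1, is 0.5 m for a shift and pi rad for a turn. A row lasts 1/10 s, in which the tool goes at most 50 mm and 8.59 degrees, less where a joint would pass 70% of its speed; a pose out of reach is approached as far as the arm can. A call with a number of a shift or a turn outside -1 to 1 is refused whole. A call with a gripper value outside its range is refused whole. OPENING is the opening, from 0 (shut) to 1 (fully open), set as the call begins (- or left out, the last holds). The fingers move at their own pace and stop on an object; FORCE is the grip in N (left out, the last holds). Time passes only in rows, so rows that repeat a pose let the fingers close. It gives the time, the measured TCP pose, the force, the opening and the grip force at its end, in the units of the state.
- observe(): the state, without advancing time (a new reading comes with each control period).
- get_image(name): name is "scene" or "side" or "wrist"; returns (picture, depth): 420x560x3 uint8, red, green, blue; 420x560 float32, m along the optical axis (not along the pixel's ray), 0 where there is no reading.
- camera_params(name): a dict with "K" (3x3 intrinsics, pixels), "R" (3x3) and "t" (3): a world point X has camera coordinates R X + t. Camera axes: x right, y down, z forward; pixel columns grow to the right and rows downward; lengths in m; the calibration is good to about 2 mm. A picture is of the moment at which its call begins: read the wrist's pose just before it. camera_params takes no time and is no camera call; for the wrist camera it gives the pose at the moment of the call.
- close_job(): hands the job in; it is judged then, once.
The state is a dict: "time_s": time; "q": joint angles; "qvel": joint speeds; "joint_efforts": joint torques, N m; "position": TCP position; "tool_rot": TCP orientation; "ft_force": force on the tool from outside, world axes, zero at the start; "wrist_torque": the same for the moment, N m; "grip_width": finger opening in m; "gripper_force": force on a finger pad.
Only numpy, scipy, OpenCV 4.12 (cv2) and the standard library are available. Lean on these libraries where they do the work, as an engineer would, in place of code of your own. Each camera call takes 0.05 s, during which the arm holds its last target. There are 200 camera calls.

### The job

Put the round lid on the round wooden box and the square lid on the square one, both boxes staying upright in their tray; then slide the tray, straight and level on the bench, fully home into the slotted rack, with its grip left pointing out towards you. Leave the water bottle, the dark wooden block and the engraving pen where they are.

Things in the scene. Friction and masses are not known exactly. Their poses are not given: they have to be found in the camera images.
- rack: fixed wooden rack, one open bay on the bench. Origin: on the bench, middle of the bay's mouth (facing the robot); x points into the bay, y left, z up. Side panels 14 mm thick, inner faces y = +-94 mm, x 0 to 125. Back stop 18 mm high, face at x = 102. Side rails 5 mm wide over the tray's rim, undersides at z = 28. Flared lead-ins 30 mm high reach x = -28, opening to y = +-107
- rack_canopy (a point): middle of the front edge of the slatted canopy over the bay, on its underside: x = -35, y = 0, z = 140 mm in the rack's frame, same axes. The canopy is 228 mm wide, its brackets at y = +-101 reach down to z = 120, things on it up to z = 180. It overhangs the mouth: a tool on the tray's grip must lean back about 40 degrees (upper end away from the rack) to go under it
- tray: loose plywood tray, 0.3 kg, 100 (x) by 180 mm (y), rim 22 mm high, walls 6, floor 6; a divider along x makes a left and a right compartment, a box in each. Origin: middle of the underside, z up, x towards its rear, which enters the rack first. Fully home it meets the back stop, its front wall flush with the rack's mouth: origin at x = 52, y = 0 mm in the rack's frame
- tray_grip (a point): where to take the tray: on the wooden grip that sticks out of the middle of its front wall, 22 mm wide (y), 42 mm long (x from -92 to -50 mm in the tray's frame), from 2 to 38 mm above the tray's underside. This point is at x = -74, y = 0, z = 26 mm in the tray's frame, with the tray's axes
- box_round: loose round wooden box without its lid, 60 mm in diameter, 40 mm high, wall 5 mm, inside 50 mm wide, 0.12 kg, standing in one compartment of the tray (either one). Origin: middle of the underside, z up
- box_square: loose square wooden box without its lid, 60 x 60 mm, 40 mm high, wall 5 mm, inside 50 x 50 mm, 0.12 kg, standing in the other compartment of the tray. Origin: middle of the underside, axes along its sides, z up
- lid_round: round lid lying knob up on the bench, 0.05 kg. Origin: middle of the underside; z up. From the bottom: plug 44 mm in diameter and 8 mm high that goes into the box, plate 60 mm in diameter from 8 to 14 mm, round knob 20 mm in diameter from 14 to 36 mm. On its box the plate rests on the rim: lid origin 32 mm above the box's origin
- lid_square: square lid lying knob up on the bench, 0.05 kg. Origin: middle of the underside, axes along its sides, z up. From the bottom: plug 44 x 44 mm and 8 mm high, plate 60 x 60 mm from 8 to 14 mm, square knob 20 x 20 mm from 14 to 36 mm. On its box (any quarter turn) lid origin is 32 mm above the box's origin
- bottle: bystander: clear water bottle with a blue cap, 62 mm in diameter, 200 mm high. Origin: middle of the underside
- block: bystander: dark wooden block 80 x 80 x 75 mm. Origin: middle of the underside
- pen: bystander: engraving pen with a wooden handle and brass tip lying along its x axis, 170 mm long, 20 mm high. Origin: under the middle
Not all that is in view belongs to the job. What is shaped like the lid_round but green or purple is not meant.

How it is judged:
By the outcome, as a careful person would: the job done as asked, in the order asked, and still so for the second after the job is handed in, with the robot touching nothing.
It also fails if it takes over 72 s, if anything falls off the work surface, if the arm or the gripper's body presses on something with over 40 N, if the wrist force passes 120 N, or if a joint passes its speed limit or range.

## Working session

There is one attempt and no reset: what is moved stays moved. The work goes in short steps, Python scripts to look and compute and a shell command to move; the robot and the scene stay as the last step left them, time stands still between calls to the robot, and variables do not carry over. Pictures are saved under pics/ and viewed, at most 12 in all, crops included, and the job is handed in when it is done.

```bash
ls; mkdir -p pics
python3 - <<'E'
from rig import *
import cv2, numpy as np
print(grasp_offset, observe())
for n in("scene","side"):
    p,d=get_image(n); cv2.imwrite(f"pics/{n}0.png",p[:,:,::-1]); np.savez(f"pics/{n}0.npz",p=p,d=d,**camera_params(n)); c=camera_params(n); print(n,c["K"].tolist(),(-c["R"].T@c["t"]).round(3),c["R"].round(3).tolist())
E
```

```text
pics
0.0187 {'time_s': 0.0, 'q': array([-1.23357388e+01,  2.18417897e+01,  7.43853380e+01,  6.38821588e-04,
        8.38567403e+01, -1.23377744e+01]), 'qvel': array([-0.07886403, -0.09141562, -0.10388247, -0.02783849,  0.06226543,
       -0.1132818 ]), 'joint_efforts': array([-1.00240642e-03, -4.48466885e+01, -2.31285810e+01, -2.87182611e-04,
        4.73836102e-03,  1.77242771e-05]), 'position': array([5.49660805e-01, 7.55749744e-05, 1.95300876e-01]), 'tool_rot': array([[-3.40966009e-05,  9.99998980e-01, -1.42760827e-03],
       [ 9.99999947e-01,  3.45585361e-05,  3.23549382e-04],
       [ 3.23598388e-04, -1.42759716e-03, -9.99998929e-01]]), 'ft_force': array([-0.01240715, -0.0913368 ,  0.09412769]), 'wrist_torque': array([ 0.00277438,  0.04160582, -0.01640575]), 'gripper_force': 0.0, 'grip_width': 0.0854337168358569}
scene [[500.309254623349, 0.0, 278.56947581937766], [0.0, 500.309254623349, 204.94927106353367], [0.0, 0.0, 1.0]] [ 1.268 -0.017  1.151] [[0.142, 0.99, -0.001], [0.849, -0.123, -0.514], [-0.509, 0.072, -0.858]]
side [[505.8081846095452, 0.0, 289.43357833519684], [0.0, 505.8081846095452, 205.77486181510923], [0.0, 0.0, 1.0]] [-0.135 -0.707  0.728] [[0.683, -0.73, -0.015], [-0.379, -0.336, -0.862], [0.625, 0.595, -0.506]]
```

View pics/scene0.png

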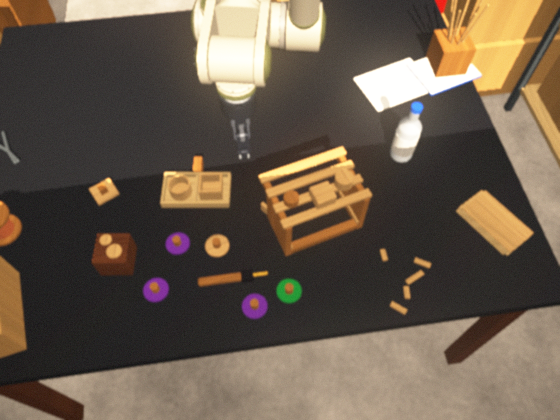

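View pics/side0.png

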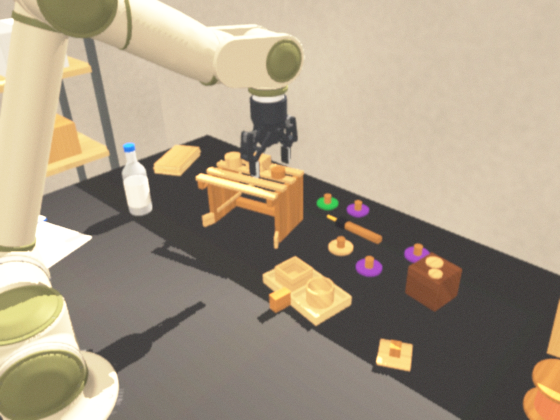

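Scene view: the plain wooden round lid is at (217,246), the square lid at (103,192), and the tray at (196,190), with the round box at (180,187), the square box at (211,186) and the grip at (198,162). The rack is at (315,205).

Could be taken for the round lid: wood (217,246), which I choose; purple (178,243), (155,289), (254,306); green (289,290); small discs on the block (106,240), (114,251); pieces on the canopy (291,199), (345,180). For the square lid: (103,192), which I choose, and the canopy piece (322,194).

```bash
cat > h.py <<'E'
import numpy as np, cv2
from rig import *
def ray(c,u,v):
    d=c["R"].T@np.linalg.solve(c["K"],[u,v,1.0]); return -c["R"].T@c["t"],d
def plane(c,u,v,z):
    o,d=ray(c,u,v); return o+d*(z-o[2])/d[2]
def dep(c,D,u,v):
    o,d=ray(c,u,v); return o+d*D[int(round(v)),int(round(u))]
def cross(c1,p1,c2,p2):
    o1,d1=ray(c1,*p1);o2,d2=ray(c2,*p2)
    A=np.stack([d1,-d2],1);s=np.linalg.lstsq(A,o2-o1,rcond=None)[0]
    a=o1+d1*s[0];b=o2+d2*s[1];return (a+b)/2,np.linalg.norm(a-b)
def proj(c,X):
    q=c["K"]@(c["R"]@np.asarray(X)+c["t"]);return q[:2]/q[2]
def cloud(c,D):
    v,u=np.mgrid[:D.shape[0],:D.shape[1]]
    d=np.stack([u,v,np.ones_like(u)],-1)@np.linalg.inv(c["K"]).T*D[...,None]
    return (d-c["t"])@c["R"]
def shot(n,name):
    c=camera_params(n);p,D=get_image(n);cv2.imwrite(f"pics/{name}.png",p[:,:,::-1]);np.savez(f"pics/{name}.npz",p=p,d=D,**c);return c,p,D
def load(name):
    z=np.load(f"pics/{name}.npz");return z,z["p"],z["d"]
E
python3 - <<'E'
from h import *
c,p,D=load("scene0"); s,_,Ds=load("side0")
for n,a,b in [("lidR knob",(217,240),(341,240)),("lidSq knob",(103.5,188),(395,347)),("rboxctr",(180,187),(320,288)),("sqbox",(211,186),(295,270)),("grip",(198,162),(281,300)),("block",(115,246),(435,268)),("bottlecap",(417,107),(129,148)),("green",(289,286),(327,198))]:
    X,e=cross(c,a,s,b);print(n,X.round(3),round(e,4),"dep",dep(c,D,*a).round(3),dep(s,Ds,*b).round(3))
P=cloud(c,D)
for n,a in [("canopy front L",(261,168)),("canopy fr R",(346,152)),("leadin",(266,208)),("tray corners",(164,173)),("",(230,172)),("",(231,207)),("",(162,206)),("pen",(225,279)),("rack back L",(288,247)),("rack back R",(368,225))]:print(n,dep(c,D,*a).round(3))
img=cv2.resize(p[135:290,80:385],None,fx=2.6,fy=2.6,interpolation=cv2.INTER_CUBIC);cv2.imwrite("pics/crop1.png",img[:,:,::-1])
E
```

```text
lidR knob [ 0.685 -0.092  0.033] 0.0075 dep [ 0.684 -0.089  0.035] [ 0.682 -0.1    0.037]
lidSq knob [ 0.482 -0.38   0.027] 0.0045 dep [ 0.488 -0.374  0.037] [ 0.474 -0.386  0.038]
rboxctr [ 0.513 -0.175  0.034] 0.0017 dep [ 0.498 -0.177  0.013] [ 0.528 -0.164  0.019]
sqbox [ 0.522 -0.093  0.035] 0.0029 dep [ 0.504 -0.094  0.01 ] [ 0.544 -0.075  0.013]
grip [ 0.435 -0.127  0.026] 0.0122 dep [ 0.441 -0.121  0.04 ] [ 0.433 -0.138  0.031]
block [ 0.687 -0.336  0.072] 0.013 dep [ 0.689 -0.327  0.081] [ 0.685 -0.344  0.075]
bottlecap [0.466 0.449 0.193] 0.006 dep [0.471 0.447 0.202] [0.46  0.433 0.197]
green [0.83  0.068 0.029] 0.0051 dep [0.831 0.07  0.037] [0.826 0.062 0.032]
canopy front L [0.461 0.049 0.005]
canopy fr R [0.439 0.296 0.003]
leadin [0.609 0.044 0.033]
tray corners [ 0.454 -0.216  0.025]
 [ 0.471 -0.038  0.018]
 [ 0.571 -0.046 -0.003]
 [ 0.548 -0.228  0.008]
pen [ 0.785 -0.079  0.021]
rack back L [0.733 0.082 0.045]
rack back R [0.679 0.303 0.001]
```

View pics/crop1.png

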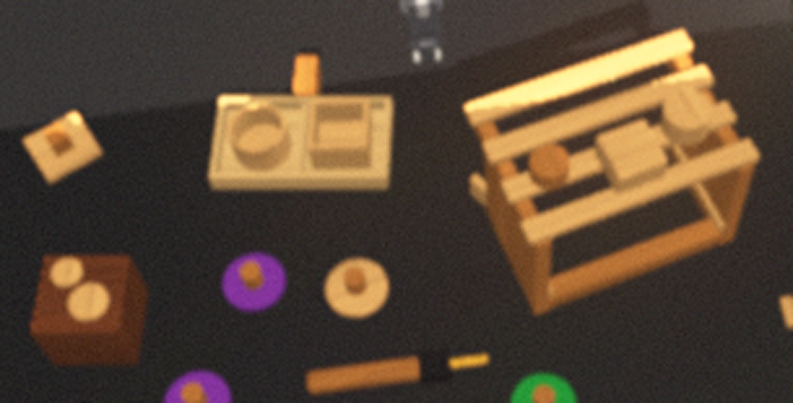

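Crop check: the wooden disc with a knob at crop (357,288), scene (217,246), is the right lid. The square lid is at crop (63,147). The round box is in the tray compartment at crop (260,137) and the square box at (340,137). The neighbouring disc at (254,280) is purple, so it isn't the one.

```bash
python3 -m handwheel '[[[-0.3,0.04,-0.3],[0,0,0]],[[-0.3,0.04,-0.3],[0,0,0]],[[-0.3,0.04,-0.3],[0,0,0]],[[-0.3,0.04,-0.3],[0,0,0]],[[-0.3,0.04,-0.3],[0,0,0]],[[-0.3,0.04,-0.3],[0,0,0]]]'
python3 - <<'E'
from h import *
c,p,D=shot("wrist","w1"); print(observe()["position"],-c["R"].T@c["t"],c["R"].round(3).tolist(),c["K"].tolist())
E
```

```text
time_s: 0.7
position: [0.5703, -0.1516, 0.3465]
tool_rot: [[0.002, 1.0, 0.002], [1.0, -0.002, -0.001], [-0.001, 0.002, -1.0]]
ft_force: [0.0, -0.1, -0.4]
grip_width: 0.0856
gripper_force: 0.0
[ 0.56997319 -0.15031134  0.34531305] [ 0.57057032 -0.0802486   0.52453545] [[1.0, -0.0, 0.002], [-0.001, -0.96, 0.279], [0.002, -0.279, -0.96]] [[294.35145397152905, 0.0, 276.4205185291746], [0.0, 294.35145397152905, 206.3053340653082], [0.0, 0.0, 1.0]]
```

View pics/w1.png

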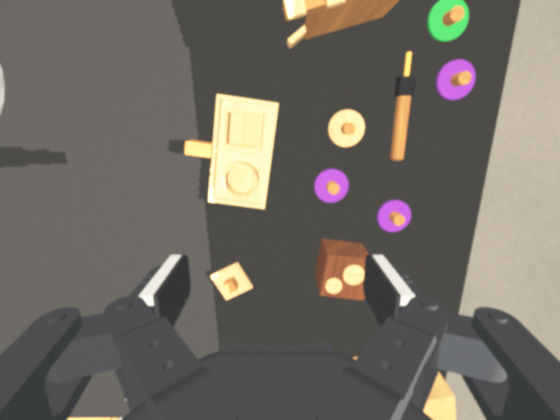

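Wrist view: tray at about (243,150) with its grip at (198,149), the square box at (246,128) and the round box at (241,180). The round lid is at (346,128), the square lid at (231,281), and a rack corner is at the top (295,10). I'll move for a second view that includes the rack.

```bash
python3 -m handwheel '[[[0.36,-0.06,-0.1],[0,0,0]],[[0.36,-0.06,-0.1],[0,0,0]],[[0.36,-0.06,-0.1],[0,0,0]],[[0.36,-0.06,-0.1],[0,0,0]],[[0.36,-0.06,-0.1],[0,0,0]],[[0.36,-0.06,-0.1],[0,0,0]]]'
python3 - <<'E'
from h import *
c,p,D=shot("wrist","w2"); print(observe()["position"],-c["R"].T@c["t"])
E
```

```text
time_s: 1.35
position: [0.5394, 0.0314, 0.3951]
tool_rot: [[-0.003, 1.0, -0.001], [1.0, 0.003, 0.0], [0.0, -0.001, -1.0]]
ft_force: [-0.9, -0.6, -0.3]
grip_width: 0.0857
gripper_force: 0.0
[0.53964414 0.03041968 0.3946581 ] [0.53990213 0.10262458 0.57311655]
```

View pics/w2.png

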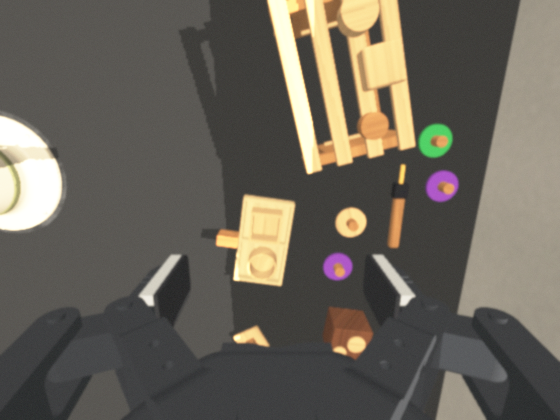

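Run:
```python
from h import *
for n in("w1","w2"):
    c,p,D=load(n); hsv=cv2.cvtColor(p,cv2.COLOR_RGB2HSV)
    wood=cv2.inRange(hsv,(8,50,110),(28,255,255)); 
    wood[300:,:]=0 if n=="w2" else wood[300:,:]
    k,L,S,C=cv2.connectedComponentsWithStats(wood)
    for i in range(1,k):
        if S[i,4]>150:
            cn=max(cv2.findContours((L==i).astype(np.uint8),0,2)[0],key=cv2.contourArea); r=cv2.minAreaRect(cn)
            print(n,i,S[i,4],C[i].round(1),np.round(r[0],1),np.round(r[1],1),round(r[2],1), p[int(C[i][1]),int(C[i][0])],hsv[int(C[i][1]),int(C[i][0])])
c,p,D=load("w1");hsv=cv2.cvtColor(p,cv2.COLOR_RGB2HSV)
for u,v in [(350,128),(338,120),(230,283),(240,275),(198,149),(246,105),(246,128),(217,150),(241,165)]: print((u,v),hsv[v,u],dep(c,D,u,v).round(3))
big=cv2.resize(p[85:305,180:375],None,fx=2.7,fy=2.7,interpolation=cv2.INTER_CUBIC);cv2.imwrite("pics/crop2.png",big[:,:,::-1])
```

```text
w1 1 2957 [332.9  15.7] [340.5  24. ] [ 48. 117.] 90.0 [166 117  75] [ 14 140 166]
w1 2 262 [453.3  15.4] [452.9  15.3] [13.  22.8] 63.4 [251 201 122] [ 18 131 251]
w1 3 200 [407.4  63.2] [407.4  63. ] [ 8.2 26.7] 5.7 [255 248 140] [ 28 115 255]
w1 4 189 [461.1  78.2] [461.  78.] [12. 18.] 90.0 [252 201 122] [ 18 132 252]
w1 5 6311 [239.  149.1] [228.  149.6] [ 90.3 111.1] 7.6 [255 251 200] [ 28  55 255]
w1 6 1030 [400.2 127.1] [400.  127.4] [15.8 68. ] 7.0 [251 200 122] [ 18 131 251]
w1 8 1237 [346.1 127.7] [346.  127.5] [39. 38.] 90.0 [252 203 124] [ 19 130 252]
w1 15 2682 [341.6 269.5] [341.7 269.4] [50.3 58.3] 5.7 [170 108  74] [ 11 144 170]
w1 16 1039 [231.9 280.9] [231. 281.] [33.1 35.8] 63.4 [233 169 106] [ 15 139 233]
w1 18 1139 [440.4 400.4] [439. 395.] [48. 34.] 90.0 [254 232 157] [ 23  97 254]
w1 19 206 [ 92.5 417.5] [ 92.  417.5] [ 3. 52.] 90.0 [231 190 136] [ 17 105 231]
w2 1 13647 [354.8  77.1] [348.2  73.3] [179.4 128.8] 77.2 [179 141  98] [ 16 115 179]
w2 11 732 [ 11.5 175. ] [ 12. 180.] [68. 24.] 90.0 [244 238 187] [ 27  60 244]
w2 17 4934 [260.3 239.3] [252.4 238.6] [73.7 89.3] 9.5 [241 202 135] [ 19 112 241]
w2 18 611 [395.8 222.4] [395.6 222.7] [12.4 50.9] 7.6 [228 159  96] [ 14 148 228]
w2 22 797 [350.4 222. ] [350.5 222. ] [30. 31.] 90.0 [200 137  85] [ 14 147 200]
(350, 128) [ 17 135 250] [ 0.689 -0.091  0.036]
(338, 120) [ 27  69 255] [ 0.674 -0.079  0.012]
(230, 283) [ 18 134 250] [ 0.484 -0.372  0.035]
(240, 275) [ 26  77 255] [ 0.501 -0.367  0.013]
(198, 149) [ 28  89 255] [ 0.444 -0.124  0.037]
(246, 105) [ 28  54 255] [ 0.521 -0.055  0.006]
(246, 128) [ 27  69 255] [ 0.52  -0.092  0.011]
(217, 150) [ 27  56 255] [ 0.471 -0.128  0.02 ]
(241, 165) [ 27  67 255] [ 0.514 -0.149  0.046]
```

View pics/crop2.png

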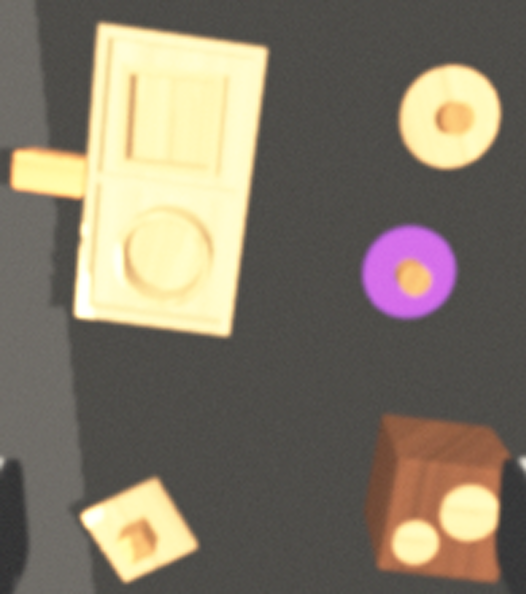

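Crop: the square lid is turned about 32°, centred at crop (140,530) with its knob at (138,540). The round lid's plate is at (450,117), knob (455,118). The tray's corners are at crop (100,23), (267,47), (230,335), (75,318), so it is yawed a few degrees. The boxes in it are upright.

```bash
cat >> h.py <<'E'
def comp(m,u,v):
    k,L,S,C=cv2.connectedComponentsWithStats(m);i=L[int(v),int(u)];m=(L==i).astype(np.uint8) if i else m*0
    return max(cv2.findContours(m,0,1)[0],key=cv2.contourArea)[:,0].astype(float),S[i,4]
def toplane(c,uv,z): return np.array([plane(c,u,v,z)[:2] for u,v in uv])
def rect(P):  # mm rect of world xy points -> centre, size, yaw mod 90
    r=cv2.minAreaRect((P*1000).astype(np.float32)); return np.round(r[0],1),np.round(r[1],1),round(r[2],1)
def circ(P):
    A=np.c_[2*P,np.ones(len(P))];s=np.linalg.lstsq(A,(P**2).sum(1),rcond=None)[0];return s[:2].round(4),round(float(np.sqrt(s[2]+s[:2]@s[:2])),4)
E
python3 - <<'E'
from h import *
V={n:load(n) for n in("w1","w2")}
def wood(p): return cv2.inRange(cv2.cvtColor(p,cv2.COLOR_RGB2HSV),(8,50,110),(28,255,255))
for n,a in (("w1",(346,118)),("w2",(345,215))):
    c,p,D=V[n];q,_=comp(wood(p),*a);print(n,"lidR",circ(toplane(c,q,.013)))
c,p,D=V["w1"];q,_=comp(wood(p),231,275);print("lidS",rect(toplane(c,q,.013)))
# knob tops via depth, heights via 2 views of plate centroid
a=comp(wood(V["w1"][1]),346,118)[0];b=comp(wood(V["w2"][1]),345,215)[0]
ca=cv2.minEnclosingCircle(a.astype(np.float32))[0];cb=cv2.minEnclosingCircle(b.astype(np.float32))[0]
print("lidR plate 2-view",cross(V["w1"][0],ca,V["w2"][0],cb))
for n in V:
    c,p,D=V[n];P=cloud(c,D);ok=D>0
    def box(x0,x1,y0,y1,z0,z1):
        m=ok&(P[...,0]>x0)&(P[...,0]<x1)&(P[...,1]>y0)&(P[...,1]<y1)&(P[...,2]>z0)&(P[...,2]<z1);return P[m]
    for nm,a in (("knobR",(.66,.71,-.115,-.065,.028,.045)),("knobS",(.45,.52,-.41,-.34,.028,.045)),("boxS rim",(.47,.56,-.135,-.05,.04,.055)),("boxR rim",(.47,.56,-.22,-.138,.04,.055)),("tray",(.40,.60,-.25,0,.012,.03)),("grip",(.40,.468,-.16,-.10,.03,.045))):
        X=box(*a)
        if len(X)>20: print(n,nm,len(X),"z",np.median(X[:,2]).round(4),"mean",X[:,:2].mean(0).round(4),rect(X[:,:2]),circ(X[:,:2]) )
c,p,D=V["w2"];P=cloud(c,D)
for z0,z1 in((.135,.15),(.15,.165),(.02,.035)):
    m=(D>0)&(P[...,0]>.45)&(P[...,0]<.85)&(P[...,1]>.02)&(P[...,2]>z0)&(P[...,2]<z1)
    X=P[m];print(z0,len(X), X.min(0).round(3) if len(X) else 0,X.max(0).round(3) if len(X) else 0)
E
```

```text
w1 lidR (array([ 0.6885, -0.0919]), 0.032)
w2 lidR (array([ 0.6889, -0.0919]), 0.032)
lidS (array([ 483.1, -381. ]), array([68.1, 69.4]), 27.9)
lidR plate 2-view (array([ 0.68872623, -0.09138515,  0.01343174]), np.float64(0.0003407612267773098))
w1 knobR 137 z 0.036 mean [ 0.6879 -0.0925] (array([688.1, -92.4]), array([19.1, 19.1]), 43.0) (array([ 0.688 , -0.0926]), 0.0073)
w1 knobS 135 z 0.0359 mean [ 0.4841 -0.3802] (array([ 483.5, -381.5]), array([20.5, 21.1]), 27.9) (array([ 0.4842, -0.3808]), 0.0091)
w1 boxS rim 492 z 0.0461 mean [ 0.5176 -0.0939] (array([517.9, -94.2]), array([59.9, 60. ]), 83.9) (array([ 0.5182, -0.0942]), 0.0317)
w1 boxR rim 343 z 0.0457 mean [ 0.5102 -0.1761] (array([ 510.3, -176.2]), array([57.6, 58.1]), 88.4) (array([ 0.5107, -0.1762]), 0.0273)
w1 tray 2276 z 0.0211 mean [ 0.5089 -0.137 ] (array([ 495.4, -132.5]), array([180.5, 134.5]), 82.0) (array([ 0.5128, -0.1332]), 0.066)
w1 grip 371 z 0.0379 mean [ 0.4433 -0.1244] (array([ 442.7, -124.9]), array([22. , 41.5]), 81.9) (array([ 0.4432, -0.1244]), 0.014)
w2 knobR 98 z 0.0359 mean [ 0.6883 -0.0913] (array([688.7, -92.6]), array([18.9, 19.9]), 13.7) (array([ 0.6886, -0.0917]), 0.0076)
w2 boxS rim 355 z 0.0458 mean [ 0.5186 -0.0931] (array([518.2, -94.1]), array([60.8, 60.1]), 83.8) (array([ 0.5184, -0.0933]), 0.0318)
w2 boxR rim 252 z 0.0453 mean [ 0.511  -0.1746] (array([ 510.8, -175.9]), array([57.7, 57.6]), 0.2) (array([ 0.5108, -0.1755]), 0.0272)
w2 tray 1675 z 0.0213 mean [ 0.5106 -0.1334] (array([ 492.1, -132.1]), array([181.6, 141.7]), 82.0) (array([ 0.5117, -0.1317]), 0.0676)
w2 grip 248 z 0.0376 mean [ 0.4432 -0.1231] (array([ 442.8, -124.1]), array([22.2, 41.8]), 81.4) (array([ 0.4431, -0.1236]), 0.0138)
0.135 5095 [0.527 0.03  0.135] [0.734 0.253 0.15 ]
0.15 4966 [0.528 0.032 0.15 ] [0.733 0.248 0.165]
0.02 135 [0.534 0.049 0.02 ] [0.839 0.253 0.035]
```

Depth and two-view heights agree with the text: knob tops 36 mm, box rims 46 mm, grip 38 mm. The measured sizes match too. Next I move above the round lid with the gripper half open.

```bash
python3 -m handwheel '[[[-0.244,0.297,0.2],[0,0,0]],[[-0.244,0.297,0.2],[0,0,0]],[[-0.244,0.297,0.2],[0,0,0]],[[-0.244,0.297,0.2],[0,0,0]],[[-0.244,0.297,0.592],[0,0,0]],[[-0.244,0.297,0.592],[0,0,0]],[[-0.244,0.297,0.592],[0,0,0]],[[-0.244,0.297,0.592],[0,0,0]],[[-0.244,0.297,0.592],[0,0,0]],[[-0.244,0.297,0.592],[0,0,0]]]' 0.6 30
python3 - <<'E'
from h import *
c,p,D=shot("wrist","w3");o=observe();print(o["position"],o["tool_rot"].round(4).tolist(),o["grip_width"])
P=cloud(c,D);T=o["position"]
m=(D>0)&(abs(P[...,0]-.688)<.05)&(abs(P[...,1]+.092)<.05)
for z0,z1 in((.03,.042),(.009,.018)):
    X=P[m&(P[...,2]>z0)&(P[...,2]<z1)];print(len(X),np.median(X[:,2]),X[:,:2].mean(0),rect(X[:,:2]))
E
```

```text
time_s: 2.4
position: [0.6881, -0.0928, 0.0995]
tool_rot: [[0.001, 1.0, -0.002], [1.0, -0.001, 0.001], [0.001, -0.002, -1.0]]
ft_force: [1.1, 0.3, 1.5]
grip_width: 0.0513
gripper_force: 0.0
[ 0.68918739 -0.09287552  0.10180654] [[0.0008, 1.0, 0.0021], [1.0, -0.0008, -0.0007], [-0.0007, 0.0021, -1.0]] 0.05161531971303901
445 0.03603719249471775 [ 0.68873578 -0.0919395 ] (array([688.7, -92.4]), array([19.8, 19.8]), 0.8)
2680 0.014096077644876444 [ 0.68867134 -0.09076455] (array([688.5, -92.6]), array([58.8, 59.9]), 2.4)
```

```bash
python3 -m handwheel '[[[0,0,0.1],[0,0,0]],[[0,0,0.14],[0,0,0]],[[0,0,0.166],[0,0,0]],[[0,0,0.166],[0,0,0]]]' ; python3 -m handwheel '[[[0,0,0],[0,0,0]],[[0,0,0],[0,0,0]],[[0,0,0],[0,0,0]],[[0,0,0],[0,0,0]],[[0,0,0],[0,0,0]],[[0,0,0],[0,0,0]],[[0,0,0],[0,0,0]]]' 0 30
```

```text
time_s: 2.85
position: [0.689, -0.0923, 0.0178]
tool_rot: [[0.0, 1.0, 0.001], [1.0, -0.0, -0.0], [-0.0, 0.001, -1.0]]
ft_force: [-0.3, -0.4, 0.2]
grip_width: 0.051
gripper_force: 0.0
time_s: 3.55
position: [0.6885, -0.092, 0.0169]
tool_rot: [[-0.0, 1.0, -0.0], [1.0, 0.0, 0.0], [0.0, -0.0, -1.0]]
ft_force: [-0.1, 0.3, 0.8]
grip_width: 0.0003
gripper_force: 0.0
```

The gripper shut completely, so the grasp missed. I'll look before moving anything.

Run:
```python
from h import *
o=observe();print(o["position"],o["grip_width"],o["gripper_force"],o["ft_force"])
c,p,D=shot("side","s2");u,v=proj(c,[.6885,-.092,.03]).astype(int);print(u,v)
a=cv2.resize(p[v-75:v+65,u-70:u+70],(560,560),interpolation=cv2.INTER_CUBIC)
cv2.imwrite("pics/c3.png",a[:,:,::-1])
```

```text
[ 0.6884604  -0.09197401  0.01690849] 0.0003406389909685545 0.0 [-0.06549625  0.27405164  0.77716248]
340 240
```

View pics/c3.png

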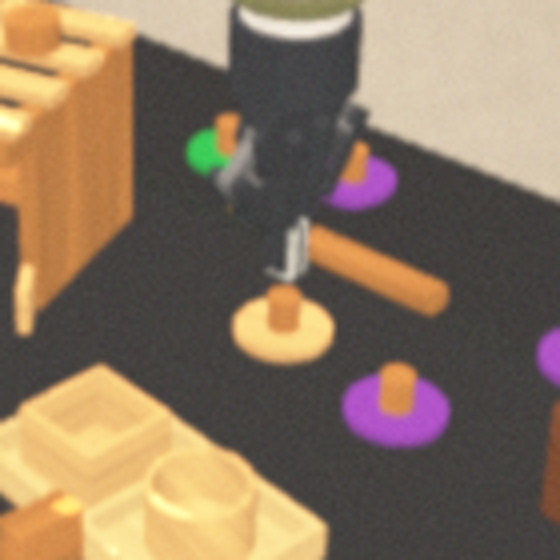

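The crop shows the shut fingertips at crop (290,275), above or behind the knob (285,290). The lid has not moved. I'll measure where the tips really are.

Run:
```python
from h import *
for n in("s2",):
    c,p,D=load(n);P=cloud(c,D)
    for cu,cv_ in[(290,275),(290,262),(295,240),(300,225),(285,292),(285,310)]:
        u,v=340-70+cu/4,240-75+cv_/4;print((cu,cv_),dep(c,D,u,v).round(3))
    m=(D>0)&(abs(P[...,0]-.688)<.04)&(abs(P[...,1]+.092)<.04);X=P[m&(P[...,2]>.02)&(P[...,2]<.09)]
    for z in np.arange(.02,.09,.005):
        Y=X[(X[:,2]>=z)&(X[:,2]<z+.005)];print(z.round(3),len(Y),Y.mean(0).round(4),Y.min(0).round(3),Y.max(0).round(3)) if len(Y) else 0
c,p,D=shot("scene","sc2");P=cloud(c,D)
m=(D>0)&(abs(P[...,0]-.688)<.04)&(abs(P[...,1]+.092)<.04);X=P[m&(P[...,2]>.02)&(P[...,2]<.09)]
for z in np.arange(.02,.09,.005):
    Y=X[(X[:,2]>=z)&(X[:,2]<z+.005)];print("sc",z.round(3),len(Y),Y.mean(0).round(4)) if len(Y) else 0
```

```text
(290, 275) [ 0.682 -0.103  0.057]
(290, 262) [ 0.682 -0.102  0.065]
(295, 240) [ 0.684 -0.104  0.081]
(300, 225) [ 0.688 -0.104  0.089]
(285, 292) [ 0.689 -0.095  0.037]
(285, 310) [ 0.684 -0.099  0.029]
0.02 13 [ 0.6819 -0.0983  0.0224] [ 0.678 -0.106  0.021] [ 0.691 -0.088  0.024]
0.025 15 [ 0.6813 -0.0981  0.0278] [ 0.676 -0.104  0.025] [ 0.69  -0.087  0.03 ]
0.03 15 [ 0.6847 -0.0993  0.0329] [ 0.678 -0.105  0.03 ] [ 0.699 -0.089  0.035]
0.035 33 [ 0.6863 -0.094   0.037 ] [ 0.674 -0.104  0.035] [ 0.697 -0.085  0.039]
0.05 2 [ 0.6833 -0.0931  0.0537] [ 0.683 -0.095  0.053] [ 0.684 -0.091  0.055]
0.055 12 [ 0.6854 -0.0999  0.0571] [ 0.678 -0.105  0.055] [ 0.695 -0.088  0.059]
0.06 11 [ 0.6825 -0.0997  0.0622] [ 0.675 -0.105  0.061] [ 0.693 -0.088  0.065]
0.065 20 [ 0.6795 -0.0981  0.0667] [ 0.673 -0.105  0.065] [ 0.693 -0.087  0.069]
0.07 18 [ 0.6798 -0.0996  0.0726] [ 0.672 -0.106  0.07 ] [ 0.692 -0.09   0.075]
0.075 21 [ 0.6807 -0.099   0.0774] [ 0.673 -0.106  0.075] [ 0.694 -0.087  0.08 ]
0.08 26 [ 0.6817 -0.0979  0.0826] [ 0.672 -0.105  0.08 ] [ 0.704 -0.086  0.085]
0.085 11 [ 0.6855 -0.1004  0.0875] [ 0.674 -0.104  0.086] [ 0.7   -0.097  0.09 ]
sc 0.02 11 [ 0.6986 -0.0918  0.0219]
sc 0.025 7 [ 0.6936 -0.0888  0.0273]
sc 0.03 6 [ 0.6944 -0.0893  0.0329]
sc 0.035 5 [ 0.6954 -0.0918  0.0367]
sc 0.07 1 [ 0.6857 -0.0803  0.0728]
sc 0.075 2 [ 0.6924 -0.0803  0.0778]
sc 0.08 2 [ 0.6942 -0.0918  0.0843]
sc 0.085 1 [ 0.6964 -0.0843  0.0889]
```

The tips sit about 37 mm behind the reported TCP: side depth gives z≈0.054 where the TCP reads 0.017. I'll open, lower part of that distance and verify again.

```bash
python3 -m handwheel '[[[0,0,0],[0,0,0]],[[0,0,0],[0,0,0]],[[0,0,0],[0,0,0]],[[0,0,0],[0,0,0]],[[0,0,0.03],[0,0,0]],[[0,0,0.06],[0,0,0]],[[0,0,0.06],[0,0,0]]]' 0.6 30
python3 - <<'E'
from h import *
o=observe();print(o["position"],o["grip_width"])
c,p,D=shot("side","s3");P=cloud(c,D);hsv=cv2.cvtColor(p,cv2.COLOR_RGB2HSV)
m=(D>0)&(abs(P[...,0]-.688)<.08)&(abs(P[...,1]+.092)<.02)&(hsv[...,1]<60)&(P[...,2]>.008)&(P[...,2]<.09);X=P[m]
for z in np.arange(.01,.09,.005):
    Y=X[(X[:,2]>=z)&(X[:,2]<z+.005)];print(z.round(3),len(Y),Y.min(0).round(3),Y.max(0).round(3)) if len(Y) else 0
u,v=proj(c,[.6885,-.092,.03]).astype(int)
cv2.imwrite("pics/c4.png",cv2.resize(p[v-75:v+65,u-70:u+70],(560,560),interpolation=cv2.INTER_CUBIC)[:,:,::-1])
E
```

```text
time_s: 4.35
position: [0.6866, -0.0915, -0.0167]
tool_rot: [[0.0, 1.0, -0.006], [1.0, -0.0, 0.002], [0.002, -0.006, -1.0]]
ft_force: [0.2, 0.3, 0.3]
grip_width: 0.0514
gripper_force: 0.0
[ 0.68662492 -0.09147587 -0.01669099] 0.05140645907887538
0.02 3 [ 0.711 -0.097  0.022] [ 0.715 -0.093  0.025]
0.025 17 [ 0.652 -0.104  0.025] [ 0.717 -0.08   0.03 ]
0.03 28 [ 0.648 -0.104  0.03 ] [ 0.715 -0.08   0.035]
0.035 32 [ 0.646 -0.105  0.035] [ 0.718 -0.082  0.04 ]
0.04 31 [ 0.646 -0.105  0.04 ] [ 0.715 -0.081  0.045]
0.045 29 [ 0.645 -0.105  0.045] [ 0.716 -0.083  0.05 ]
0.05 32 [ 0.644 -0.104  0.05 ] [ 0.716 -0.085  0.055]
0.055 19 [ 0.648 -0.104  0.056] [ 0.717 -0.084  0.06 ]
0.06 20 [ 0.648 -0.105  0.06 ] [ 0.717 -0.082  0.065]
0.065 30 [ 0.634 -0.107  0.065] [ 0.735 -0.082  0.07 ]
0.07 55 [ 0.628 -0.107  0.07 ] [ 0.747 -0.083  0.075]
0.075 53 [ 0.627 -0.106  0.075] [ 0.741 -0.082  0.08 ]
0.08 37 [ 0.624 -0.107  0.08 ] [ 0.737 -0.08   0.085]
0.085 44 [ 0.627 -0.111  0.085] [ 0.744 -0.081  0.09 ]
```

View pics/c4.png

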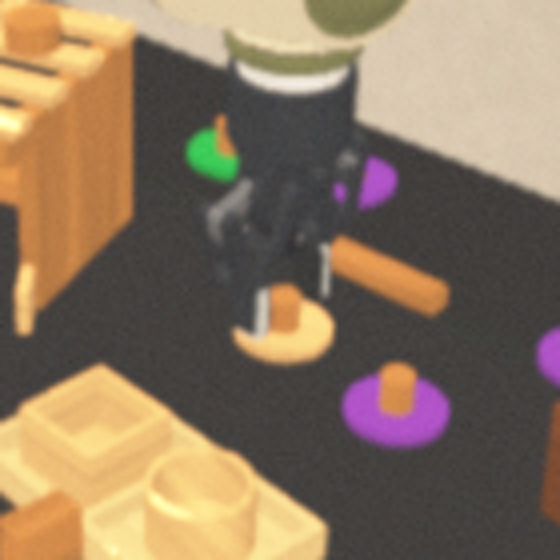

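The tips are now at z≈0.023 and straddle the knob. The side crop shows a pad on each side of the knob at (285,310). I'll go 3 mm lower and close.

```bash
python3 -m handwheel '[[[0,0,0.006],[0,0,0]],[[0,0,0.006],[0,0,0]],[[0,0,0.006],[0,0,0]],[[0,0,0.006],[0,0,0]],[[0,0,0.006],[0,0,0]],[[0,0,0.006],[0,0,0]],[[0,0,0.006],[0,0,0]]]' 0 30
```

```text
time_s: 5.1
position: [0.6885, -0.092, -0.0159]
tool_rot: [[-0.0, 1.0, 0.0], [1.0, 0.0, -0.0], [-0.0, 0.0, -1.0]]
ft_force: [1.1, 0.2, -0.3]
grip_width: 0.0187
gripper_force: 29.4
```

Gripped: width 18.7 mm, 29 N. Next I lift and carry it over the round box at (0.5106, -0.176).

```bash
python3 -m handwheel '[[[0,0,-0.1],[0,0,0]],[[0,0,-0.2],[0,0,0]],[[0,0,-0.2],[0,0,0]],[[-0.168,-0.3558,-0.2],[0,0,0]],[[-0.168,-0.3558,-0.2],[0,0,0]],[[-0.168,-0.3558,-0.2],[0,0,0]],[[-0.168,-0.3558,-0.2],[0,0,0]],[[-0.168,-0.3558,-0.2],[0,0,0]],[[-0.168,-0.3558,-0.2],[0,0,0]]]'
python3 - <<'E'
from h import *
o=observe();print(o["position"],o["grip_width"],o["gripper_force"])
for n,f in(("wrist","w5"),("side","s5"),("scene","sc5")):
    c,p,D=shot(n,f);P=cloud(c,D);m=(D>0)&(abs(P[...,0]-.51)<.05)&(abs(P[...,1]+.176)<.043)
    for z0,z1 in((.105,.12),(.04,.05)):
        X=P[m&(P[...,2]>z0)&(P[...,2]<z1)]
        if len(X)>30: print(n,z0,len(X),np.median(X[:,2]).round(4),rect(X[:,:2]),circ(X[:,:2]))
E
```

```text
time_s: 6.0
position: [0.5104, -0.1765, 0.0842]
tool_rot: [[0.002, 1.0, 0.001], [1.0, -0.002, -0.0], [-0.0, 0.001, -1.0]]
ft_force: [-0.0, 0.1, 0.2]
grip_width: 0.0185
gripper_force: 29.7
[ 0.51039491 -0.17647929  0.08416291] 0.018542802610382086 29.65097486972809
wrist 0.105 4418 0.1142 (array([ 511.5, -175.2]), array([56.5, 58. ]), 41.6) (array([ 0.5109, -0.1768]), 0.0236)
wrist 0.04 741 0.0458 (array([ 509.3, -161.3]), array([59.2, 29.7]), 1.9) (array([ 0.5102, -0.1753]), 0.0269)
side 0.105 326 0.1145 (array([ 506.3, -182.7]), array([52.7, 58.5]), 47.5) (array([ 0.508 , -0.1802]), 0.0225)
side 0.04 235 0.0453 (array([ 508. , -179.1]), array([59.7, 59.1]), 47.3) (array([ 0.5076, -0.1789]), 0.0274)
scene 0.105 232 0.1149 (array([ 515.8, -173.5]), array([51.6, 58.6]), 24.8) (array([ 0.5119, -0.1758]), 0.0231)
scene 0.04 112 0.0458 (array([ 504.4, -162.4]), array([55.1, 87.2]), 26.4) (array([ 0.507 , -0.1748]), 0.0283)
```

Lid and box line up within 1–2 mm in the wrist and side views. I'll lower 62 mm and release.

```bash
python3 -m handwheel '[[[0,0,0.08],[0,0,0]],[[0,0,0.1],[0,0,0]],[[0,0,0.112],[0,0,0]],[[0,0,0.12],[0,0,0]],[[0,0,0.124],[0,0,0]],[[0,0,0.124],[0,0,0]],[[0,0,0.124],[0,0,0]]]'; python3 -m handwheel '[[[0,0,0],[0,0,0]],[[0,0,0],[0,0,0]],[[0,0,0],[0,0,0]],[[0,0,0],[0,0,0]],[[0,0,-0.1],[0,0,0]],[[0,0,-0.2],[0,0,0]],[[0,0,-0.3],[0,0,0]],[[0,0,-0.3],[0,0,0]]]' 0.6
python3 - <<'E'
from h import *
o=observe();print(o["position"],o["grip_width"])
c,p,D=shot("wrist","w6");P=cloud(c,D);m=(D>0)&(abs(P[...,0]-.51)<.05)&(abs(P[...,1]+.176)<.043)
for z0,z1 in((.068,.08),(.049,.056),(.04,.048)):
    X=P[m&(P[...,2]>z0)&(P[...,2]<z1)]
    if len(X)>30: print(z0,len(X),np.median(X[:,2]).round(4),X[:,2].std(),rect(X[:,:2]))
E
```

```text
time_s: 6.85
position: [0.5109, -0.1762, 0.0226]
tool_rot: [[-0.0, 1.0, 0.001], [1.0, 0.0, -0.001], [-0.001, 0.001, -1.0]]
ft_force: [-0.8, -0.3, 0.1]
grip_width: 0.0185
gripper_force: 29.7
time_s: 7.65
position: [0.5131, -0.1774, 0.1786]
tool_rot: [[-0.0, 1.0, 0.011], [1.0, 0.0, -0.007], [-0.007, 0.011, -1.0]]
ft_force: [-0.9, 0.1, -0.4]
grip_width: 0.0512
gripper_force: 0.0
[ 0.51305471 -0.17737363  0.17857111] 0.05116451525982607
0.068 335 0.074 0.0011444496214189283 (array([ 511.5, -176.4]), array([19.4, 19.3]), 44.6)
0.049 2075 0.0521 0.0007241060676535387 (array([ 511.4, -176.9]), array([59.5, 59.2]), 43.8)
0.04 65 0.0451 0.001842264720131401 (array([ 504.5, -156.8]), array([55.4, 18.7]), 18.4)
```

The round lid is seated, with its plate top at 52 mm. On to the square lid.

```bash
python3 -m handwheel '[[[-0.41,-0.053,0],[0,0,-0.155]],[[-0.41,-0.053,0],[0,0,-0.155]],[[-0.41,-0.053,0],[0,0,-0.155]],[[-0.41,-0.053,0.144],[0,0,-0.155]],[[-0.41,-0.053,0.144],[0,0,-0.155]],[[-0.41,-0.053,0.144],[0,0,-0.155]],[[-0.41,-0.053,0.144],[0,0,-0.155]],[[-0.41,-0.053,0.144],[0,0,-0.155]]]'
python3 - <<'E'
from h import *
o=observe();print(o["position"],o["tool_rot"].round(3).tolist(),np.degrees(np.arctan2(o["tool_rot"][1,1],o["tool_rot"][0,1])))
c,p,D=shot("wrist","w7");P=cloud(c,D);m=(D>0)&(abs(P[...,0]-.484)<.06)&(abs(P[...,1]+.381)<.06)
for z0,z1 in((.03,.042),(.009,.018)):
    X=P[m&(P[...,2]>z0)&(P[...,2]<z1)];print(len(X),np.median(X[:,2]),rect(X[:,:2]))
E
```

```text
time_s: 8.5
position: [0.4846, -0.3803, 0.1007]
tool_rot: [[-0.469, 0.883, 0.001], [0.883, 0.469, -0.001], [-0.001, 0.0, -1.0]]
ft_force: [0.2, -0.2, 0.6]
grip_width: 0.0511
gripper_force: 0.0
[ 0.48462036 -0.3802704   0.10071505] [[-0.469, 0.883, 0.001], [0.883, 0.469, -0.001], [-0.001, 0.0, -1.0]] 27.949196537213716
550 0.03601090118643351 (array([ 482.9, -381.5]), array([19.1, 20.2]), 27.7)
3455 0.014115339196434719 (array([ 483.2, -381.6]), array([60.2, 60.6]), 27.5)
```

```bash
python3 -m handwheel '[[[0,-0.0025,0.1],[0,0,0]],[[0,-0.0025,0.2],[0,0,0]],[[0,-0.0025,0.232],[0,0,0]],[[0,-0.0025,0.232],[0,0,0]],[[0,-0.0025,0.232],[0,0,0]]]'; python3 -m handwheel '[[[0,0,0],[0,0,0]],[[0,0,0],[0,0,0]],[[0,0,0],[0,0,0]],[[0,0,0],[0,0,0]],[[0,0,0],[0,0,0]],[[0,0,0],[0,0,0]]]' 0 30
```

```text
time_s: 9.05
position: [0.484, -0.3818, -0.0143]
tool_rot: [[-0.469, 0.883, 0.002], [0.883, 0.469, -0.002], [-0.003, 0.001, -1.0]]
ft_force: [0.6, 0.9, -0.1]
grip_width: 0.0512
gripper_force: 0.0
time_s: 9.65
position: [0.4837, -0.3821, -0.0144]
tool_rot: [[-0.468, 0.884, 0.002], [0.884, 0.468, -0.002], [-0.003, 0.001, -1.0]]
ft_force: [0.2, 1.3, 8.0]
grip_width: 0.0193
gripper_force: 30.8
```

```bash
python3 -m handwheel '[[[0,0,-0.04],[0,0,0]],[[0,0,-0.14],[0,0,0]],[[0,0,-0.24],[0,0,0]],[[0.475,0.332,-0.24],[0,0,0.189]],[[0.475,0.332,-0.24],[0,0,0.189]],[[0.475,0.332,-0.24],[0,0,0.189]],[[0.475,0.332,-0.24],[0,0,0.189]],[[0.475,0.332,-0.24],[0,0,0.189]],[[0.475,0.332,-0.24],[0,0,0.189]],[[0.475,0.332,-0.24],[0,0,0.189]]]'; python3 -m handwheel '[[[0,0,0],[0,0,0]],[[0,0,0],[0,0,0]]]'
python3 - <<'E'
from h import *
o=observe();print(o["grip_width"],o["gripper_force"],np.degrees(np.arctan2(o["tool_rot"][1,1],o["tool_rot"][0,1])))
for n,f in(("wrist","w8"),("side","s8")):
    c,p,D=shot(n,f);P=cloud(c,D);m=(D>0)&(abs(P[...,0]-.518)<.05)&(abs(P[...,1]+.094)<.043)
    for z0,z1 in((.128,.138),(.04,.05)):
        X=P[m&(P[...,2]>z0)&(P[...,2]<z1)]
        if len(X)>30: print(n,z0,len(X),np.median(X[:,2]).round(4),X[:,2].std(),rect(X[:,:2]))
E
```

```text
time_s: 10.65
position: [0.5185, -0.0893, 0.1047]
tool_rot: [[0.101, 0.995, 0.001], [0.995, -0.101, 0.001], [0.001, 0.0, -1.0]]
ft_force: [-0.1, -0.4, 0.3]
grip_width: 0.0192
gripper_force: 29.8
time_s: 10.85
position: [0.5187, -0.0949, 0.1042]
tool_rot: [[0.107, 0.994, 0.001], [0.994, -0.107, -0.001], [-0.0, 0.001, -1.0]]
ft_force: [0.5, -0.8, -0.5]
grip_width: 0.0192
gripper_force: 29.8
0.01921658805340376 29.843152463436127 -6.169594747681968
wrist 0.128 5822 0.1327 0.0009285843512405198 (array([519.3, -94.4]), array([61.7, 60.2]), 83.9)
wrist 0.04 806 0.046 0.001480337041853222 (array([520., -74.]), array([21.2, 59.8]), 85.1)
side 0.128 375 0.1332 0.0017702043926350077 (array([517.5, -96.2]), array([62.6, 61.9]), 83.8)
side 0.04 308 0.0458 0.002455908925031535 (array([516.9, -95.9]), array([64.4, 63.5]), 83.9)
```

```bash
python3 -m handwheel '[[[0,-0.0015,0.1],[0,0,0]],[[0,-0.0015,0.13],[0,0,0]],[[0,-0.0015,0.145],[0,0,0]],[[0,-0.0015,0.155],[0,0,0]],[[0,-0.0015,0.162],[0,0,0]],[[0,-0.0015,0.162],[0,0,0]],[[0,-0.0015,0.162],[0,0,0]]]'; python3 -m handwheel '[[[0,0,0],[0,0,0]],[[0,0,0],[0,0,0]],[[0,0,0],[0,0,0]],[[0,0,0],[0,0,0]],[[0,0,-0.1],[0,0,0]],[[0,0,-0.2],[0,0,0]],[[0,0,-0.4],[0,0,0]],[[0,0,-0.6],[0,0,0]],[[0,0,-0.6],[0,0,0]]]' 0.5
python3 - <<'E'
from h import *
o=observe();print(o["position"],o["grip_width"])
c,p,D=shot("wrist","w9");P=cloud(c,D)
for nm,x,y in(("S",.518,-.094),("R",.5107,-.176)):
  m=(D>0)&(abs(P[...,0]-x)<.04)&(abs(P[...,1]-y)<.04)
  for z0,z1 in((.068,.08),(.049,.056)):
    X=P[m&(P[...,2]>z0)&(P[...,2]<z1)]
    if len(X)>30: print(nm,z0,len(X),np.median(X[:,2]).round(4),X[:,2].std().round(4),rect(X[:,:2]))
m=(D>0)&(abs(P[...,0]-.443)<.03)&(abs(P[...,1]+.125)<.03)&(P[...,2]>.03)&(P[...,2]<.045);print(rect(P[m][:,:2]))
E
```

```text
time_s: 11.65
position: [0.5184, -0.0943, 0.0237]
tool_rot: [[0.107, 0.994, 0.002], [0.994, -0.107, -0.001], [-0.001, 0.002, -1.0]]
ft_force: [0.8, -0.5, 0.2]
grip_width: 0.0193
gripper_force: 30.0
time_s: 12.55
position: [0.5173, -0.0937, 0.2752]
tool_rot: [[0.107, 0.994, 0.0], [0.994, -0.107, -0.0], [-0.0, 0.0, -1.0]]
ft_force: [0.7, -1.0, -0.3]
grip_width: 0.0428
gripper_force: 0.0
[ 0.51726025 -0.09367512  0.27521398] 0.04279930436070942
S 0.068 238 0.0742 0.0008 (array([518.6, -93.3]), array([20.6, 18.4]), 84.3)
S 0.049 1596 0.0521 0.0008 (array([519. , -93.2]), array([58.9, 60.1]), 84.1)
R 0.068 171 0.074 0.0014 (array([ 512. , -176.8]), array([20.4, 18.2]), 82.7)
R 0.049 1057 0.0521 0.0008 (array([ 511.6, -176.4]), array([59.3, 58.6]), 83.5)
(array([ 442.3, -124.1]), array([21.7, 42.5]), 83.3)
```

Both lids are seated: plate tops 52 mm, knobs 74 mm. Next I turn the tool so its y runs along the tray's y, with the camera on the robot's side, and view the rack from the front.

```bash
python3 -m handwheel '[[[0.283,-0.171,-0.12],[0,0,-0.489]],[[0.283,-0.171,-0.12],[0,0,-0.489]],[[0.283,-0.171,-0.12],[0,0,-0.489]],[[0.283,-0.171,-0.12],[0,0,-0.489]],[[0.283,-0.171,-0.12],[0,0,-0.489]],[[0.283,-0.171,-0.12],[0,0,-0.489]],[[0.283,-0.171,-0.12],[0,0,-0.489]],[[0.283,-0.171,-0.12],[0,0,-0.489]],[[0.283,-0.171,-0.12],[0,0,-0.489]],[[0.283,-0.171,-0.12],[0,0,-0.489]]]' 1; python3 -m handwheel '[[[-0.1,0,0],[0,-0.15,0]],[[-0.1,0,0],[0,-0.15,0]],[[-0.1,0,0],[0,-0.15,0]],[[-0.1,0,0],[0,-0.15,0]],[[-0.1,0,0],[0,-0.15,0]]]'
python3 - <<'E'
from h import *
o=observe();print(o["q"].round(1))
c,p,D=shot("wrist","w10");print(-c["R"].T@c["t"],c["R"][2])
E
```

```text
time_s: 13.6
position: [0.4478, 0.0559, 0.3326]
tool_rot: [[-0.985, 0.171, -0.0], [0.171, 0.985, 0.0], [0.0, -0.0, -1.0]]
ft_force: [0.0, -0.3, 0.4]
grip_width: 0.0856
gripper_force: 0.0
time_s: 14.1
position: [0.4964, 0.0473, 0.3331]
tool_rot: [[-0.877, 0.176, 0.446], [0.157, 0.984, -0.08], [-0.453, 0.0, -0.891]]
ft_force: [0.4, 0.0, 0.4]
grip_width: 0.0855
gripper_force: 0.0
[ -7.5  -0.5  85.7  -1.3  67.9 -87.1]
[0.35539257 0.07315553 0.45984717] [ 0.67288657 -0.11908817 -0.73009703]
```

View pics/w10.png

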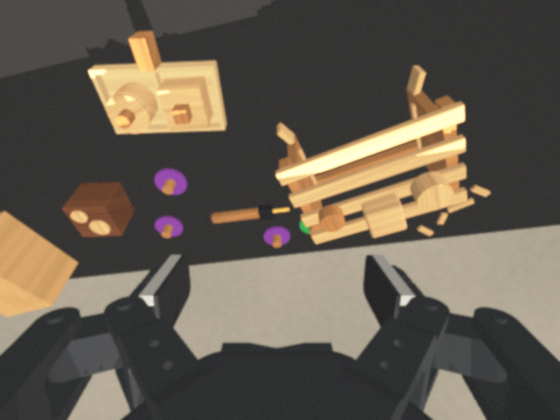

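The front view shows the rack's flared lead-ins at (285,133) and (416,80), and the canopy's front slat from (280,178) to (463,112). The tray, with both lids on, is at (160,98). Next I fit the rack's pose.

Run:
```python
from h import *
Ps=[]
for n in("w10","w2","scene0","side0"):
    c,p,D=load(n);P=cloud(c,D);hsv=cv2.cvtColor(p,cv2.COLOR_RGB2HSV)
    m=(D>0)&(hsv[...,1]>45)&(hsv[...,2]>60)&(P[...,0]>.45)&(P[...,0]<.8)&(P[...,1]>.0)&(P[...,1]<.36)
    if n=="w2": m&=P[...,2]>.05
    X=P[m];Ps.append(X)
    t=X[(X[:,2]>.125)&(X[:,2]<.175)]
    print(n,len(t),"canopy",rect(t[:,:2]),"z pct",np.percentile(t[:,2],[5,50,95]).round(3))
    h,e=np.histogram(X[:,2],np.arange(0,.2,.01));print(h)
X=Ps[0]
low=X[(X[:,2]>.015)&(X[:,2]<.034)];k,L=cv2.partition if 0 else (0,0)
np.save("pics/rack.npy",np.vstack(Ps[:1]));
for yy in(lambda a:a[:,1]<.15,lambda a:a[:,1]>=.15):
    a=low[yy(low)];print("low",len(a),a.min(0).round(3),a.max(0).round(3),a[a[:,2]>.026].mean(0).round(3) if len(a) else 0)
# front slat front edge: per y-bin min x of high points
t=X[(X[:,2]>.125)&(X[:,2]<.17)]
for y in np.arange(.03,.3,.02):
    b=t[(t[:,1]>y)&(t[:,1]<y+.02)]
    if len(b):print(round(y+.01,2),len(b),np.percentile(b[:,0],2).round(4),b[np.argsort(b[:,0])[:20],2].mean().round(3))
```

```text
w10 10530 canopy (array([630.3, 160.1]), array([159.3, 227.4]), 14.5) z pct [0.14 0.15 0.17]
[1575  811  266  428  150  153  161  150  128   70   75   88  218  377
 4672 4292  614 1646  554]
w2 8656 canopy (array([631.5, 158.6]), array([157.2, 225.5]), 14.7) z pct [0.14 0.15 0.17]
[   0    0    0    0    0   78   89   87   88   96   97  106  128  415
 3709 3501  536 2328  915]
scene0 3641 canopy (array([630.2, 160.2]), array([163. , 229.3]), 14.6) z pct [0.141 0.151 0.171]
[2028  510  320  148   95   88   81   83   85   79   83   69   78  110
 1061 2067  159  443  420]
side0 2265 canopy (array([628.6, 156.9]), array([162.2, 230.2]), 15.1) z pct [0.132 0.15  0.17 ]
[693 441 246 261 185 185 167 157 163 148 151 115 164 162 903 842 171 239
  64]
low 346 [0.588 0.008 0.015] [0.782 0.149 0.034] [0.609 0.049 0.03 ]
low 621 [0.534 0.15  0.015] [0.701 0.264 0.034] [0.559 0.247 0.03 ]
0.04 342 0.5792 0.138
0.06 732 0.5751 0.146
0.08 794 0.5699 0.147
0.1 702 0.5643 0.147
0.12 821 0.5592 0.147
0.14 907 0.5539 0.146
0.16 775 0.5485 0.146
0.18 789 0.5433 0.146
0.2 936 0.5383 0.146
0.22 1034 0.5329 0.147
0.24 1138 0.5278 0.145
0.26 795 0.5376 0.15
0.28 304 0.6144 0.148
```

Run:
```python
from h import *
def fr(X,o,a):
    a=np.radians(a);R=np.array([[np.cos(a),np.sin(a)],[-np.sin(a),np.cos(a)]]);Y=X.copy();Y[:,:2]=(X[:,:2]-o)@R.T;return Y*1000
for n in("w10","scene0","side0"):
    c,p,D=load(n);P=cloud(c,D);hsv=cv2.cvtColor(p,cv2.COLOR_RGB2HSV)
    X=P[(D>0)&(hsv[...,1]>45)&(hsv[...,2]>60)&(P[...,0]>.45)&(P[...,0]<.8)&(P[...,1]>.0)&(P[...,1]<.36)]
    Y=fr(X,[.5868,.1487],14.65)
    for nm,m in (("leadin top",(abs(Y[:,2]-30)<2)&(Y[:,0]<-5)&(Y[:,0]>-45)),("panels mid",(Y[:,2]>45)&(Y[:,2]<115)),("stop top",(abs(Y[:,2]-18)<3)&(abs(Y[:,1])<85)&(Y[:,0]>80)&(Y[:,0]<150)),("rails",(abs(Y[:,2]-33)<8)&(abs(abs(Y[:,1])-91)<5)&(Y[:,0]>5))):
        for s in(1,-1):
            a=Y[m&(Y[:,1]*s>0)]
            if len(a)>8: print(n,nm,s,len(a),"lo",np.percentile(a,2,axis=0).round(1),"hi",np.percentile(a,98,axis=0).round(1),"med",np.median(a,0).round(1))
# tray rim fit in w10 and w9
for n in("w9","w10"):
    c,p,D=load(n);P=cloud(c,D);hsv=cv2.cvtColor(p,cv2.COLOR_RGB2HSV)
    m=(D>0)&(P[...,0]>.46)&(P[...,0]<.6)&(P[...,1]>-.25)&(P[...,1]<-.02)&(abs(P[...,2]-.022)<.0025)&(hsv[...,1]>40)
    print(n,"rim",rect(P[m][:,:2]));m=(D>0)&(abs(P[...,0]-.443)<.03)&(abs(P[...,1]+.125)<.03)&(P[...,2]>.034)&(P[...,2]<.042);print("grip",rect(P[m][:,:2]),np.median(P[m][:,2]))
```

```text
w10 leadin top 1 101 lo [-25.6  99.4  28.2] hi [ -5.4 113.   31.4] med [-15.5 106.7  30.2]
w10 leadin top -1 69 lo [ -25.2 -113.4   28.3] hi [ -5.6 -99.8  31.7] med [ -15.6 -106.5   30. ]
w10 panels mid 1 555 lo [ 1.6 93.8 46.2] hi [119.2 107.1 113.8] med [25.5 94.3 73.3]
w10 panels mid -1 300 lo [   1.8 -106.3   45.7] hi [121.2 -93.6 112.7] med [ 22.2 -93.9  71.4]
w10 stop top 1 216 lo [103.6   2.1  15.3] hi [111.2  83.3  20.2] med [106.3  44.8  18.2]
w10 stop top -1 187 lo [103.7 -83.2  15.3] hi [111.4  -1.7  19.9] med [106.5 -41.7  18.3]
w10 rails 1 161 lo [ 6.3 88.8 27.7] hi [96.1 94.4 40.5] med [31.2 91.9 36.1]
w10 rails -1 100 lo [  7.9 -94.   28.3] hi [ 95.1 -88.7  38.5] med [ 31.7 -91.1  36.2]
scene0 leadin top -1 9 lo [ -23.2 -111.8   28.3] hi [ -14.3 -102.2   31.3] med [ -19.3 -107.9   30.1]
scene0 panels mid 1 246 lo [43.4 93.  47.1] hi [125.8 107.4 113.4] med [109.2  94.5  77.7]
scene0 panels mid -1 338 lo [   3.3 -108.5   46.6] hi [126.  -95.4 114.1] med [  83.5 -107.5   82.3]
scene0 stop top 1 193 lo [101.7   3.1  15.3] hi [125.2  83.8  20.9] med [114.2  43.9  18.8]
sce
[... 501 characters left out ...]
[116.6 105.6 111. ] med [26.7 92.8 72.5]
side0 panels mid -1 671 lo [  -0.6 -111.9   46.6] hi [123.  -97.6 113.8] med [  48.7 -109.4   80.6]
side0 stop top 1 131 lo [100.2   2.6  15.5] hi [124.8  82.7  21. ] med [110.9  42.5  18.7]
side0 stop top -1 41 lo [100.9 -32.3  15.3] hi [ 1.181e+02 -1.000e-01  2.060e+01] med [107.  -15.5  18.7]
side0 rails 1 131 lo [ 7.9 86.3 25.6] hi [121.4  94.3  40.6] med [58.  89.9 36.1]
w9 rim (array([ 510.5, -134.8]), array([180.8, 104.2]), 82.0)
grip (array([ 442. , -124.2]), array([21.4, 41.8]), 83.5) 0.03797441387370383
w10 rim (array([ 510.9, -133.8]), array([180.9, 105.2]), 82.0)
grip (array([ 442.4, -123.8]), array([22.7, 41.9]), 80.5) 0.03812413164441993
```

The rack frame checks out: origin (0.5868, 0.1488), yaw 14.65°, panels at ±94, stop at 102–103, lead-ins 30 high. The tray origin is (0.5127, -0.134), yaw -8°. I'll work out the move to the grip.

```bash
cat >> h.py <<'E'
from scipy.spatial.transform import Rotation as Ro
def leanR(yaw,lean):
    a,l=np.radians([yaw,lean]);x=np.array([np.cos(a),np.sin(a),0]);y=np.array([-np.sin(a),np.cos(a),0]);z=x*np.sin(l)-np.array([0,0,np.cos(l)]);return np.stack([np.cross(y,z),y,z],1)
def plan(p,R,p0=None,R0=None):
    o=observe();p0=o["position"] if p0 is None else p0;R0=o["tool_rot"] if R0 is None else R0
    print("shift",(R0.T@(np.array(p)-p0)/.5).round(4).tolist(),"turn",(Ro.from_matrix(R0.T@R).as_rotvec()/np.pi).round(4).tolist(),"rows",np.linalg.norm(np.array(p)-p0)/.05,Ro.from_matrix(R0.T@R).magnitude()*57.3/8.59)
E
python3 - <<'E'
from h import *
R=leanR(-8,40);g=np.array([.5127,-.134,0])+Ro.from_euler('z',-8,degrees=True).apply([-.075,0,.026])
T=g+.049*R[:,2];print(R.round(3).tolist(),g,T,observe()["position"])
plan(T+[0,0,.09],R)
E
```

```text
[[-0.759, 0.139, 0.637], [0.107, 0.99, -0.089], [-0.643, 0.0, -0.766]] [ 0.43842989 -0.12356202  0.026     ] [ 0.46961997 -0.1279455  -0.01153618] [0.49725639 0.04699267 0.33339133]
shift [0.2244, -0.3541, 0.4579] turn [-0.0067, -0.0726, -0.0101] rows 6.208225739304291 1.5414862210361093
```

```bash
python3 -m handwheel '[[[0.224,-0.354,0.458],[-0.0067,-0.0726,-0.0101]],[[0.224,-0.354,0.458],[-0.0067,-0.0726,-0.0101]],[[0.224,-0.354,0.458],[-0.0067,-0.0726,-0.0101]],[[0.224,-0.354,0.458],[-0.0067,-0.0726,-0.0101]],[[0.224,-0.354,0.458],[-0.0067,-0.0726,-0.0101]],[[0.224,-0.354,0.458],[-0.0067,-0.0726,-0.0101]],[[0.224,-0.354,0.458],[-0.0067,-0.0726,-0.0101]],[[0.224,-0.354,0.458],[-0.0067,-0.0726,-0.0101]],[[0.224,-0.354,0.458],[-0.0067,-0.0726,-0.0101]]]' 0.7 80
python3 - <<'E'
from h import *
o=observe();print(o["q"].round(1),o["tool_rot"].round(3).tolist())
R=leanR(-8,40);plan([.4696,-.1280,-.0115],R)
c,p,D=shot("side","s11");P=cloud(c,D);hsv=cv2.cvtColor(p,cv2.COLOR_RGB2HSV)
X=P[(D>0)&(hsv[...,1]<60)&(abs(P[...,0]-.43)<.06)&(abs(P[...,1]+.124)<.08)&(P[...,2]>.02)]
print(len(X));X=X[np.argsort(X[:,2])];print(X[[0,3,6,10,20,40]].round(3).tolist())
c,p,D=shot("wrist","w11");P=cloud(c,D);m=(D>0)&(abs(P[...,0]-.443)<.03)&(abs(P[...,1]+.125)<.03)&(P[...,2]>.034)&(P[...,2]<.042);print("grip",rect(P[m][:,:2]),m.sum())
cv2.imwrite("pics/w11c.png",p[:,:,::-1])
E
```

```text
time_s: 15.05
position: [0.4855, -0.1214, 0.1071]
tool_rot: [[-0.785, 0.157, 0.599], [0.123, 0.988, -0.098], [-0.607, -0.003, -0.795]]
ft_force: [0.3, -0.2, 0.1]
grip_width: 0.0596
gripper_force: 0.0
[ -37.9   12.4  120.7   53.4   21.3 -165.2] [[-0.785, 0.157, 0.599], [0.123, 0.988, -0.098], [-0.607, -0.003, -0.795]]
shift [0.1674, -0.0173, 0.1706] turn [-0.0045, -0.0145, -0.0039] rows 2.3960362143054392 0.32806481795401743
1035
[[0.456, -0.202, 0.022], [0.452, -0.198, 0.025], [0.446, -0.153, 0.138], [0.439, -0.152, 0.144], [0.447, -0.158, 0.148], [0.45, -0.16, 0.152]]
grip (array([ 441.7, -124.2]), array([22. , 42.9]), 82.0) 1837
```

Leaning 40° this close to the base hits the q6 limit and nearly reaches the wrist singularity. New plan: grip the tray upright, slide it slowly until its rear is well into the bay, then regrasp at 40° lean farther out for the last stretch. First, back to upright above the grip.

Run:
```python
from h import *
print(observe()["position"]);plan([.4384,-.1236,.077],leanR(-8,0))
```

```text
[ 0.48490473 -0.11949961  0.10812246]
shift [0.1098, -0.0222, -0.0057] turn [-0.003, 0.2082, -0.0044] rows 1.1221605204894844 4.364570289760705
```

```bash
python3 -m handwheel '[[[0.09,-0.022,-0.06],[-0.003,0.208,-0.0044]],[[0.09,-0.022,-0.06],[-0.003,0.208,-0.0044]],[[0.09,-0.022,-0.06],[-0.003,0.208,-0.0044]],[[0.09,-0.022,-0.06],[-0.003,0.208,-0.0044]],[[0.11,-0.022,-0.006],[-0.003,0.208,-0.0044]],[[0.11,-0.022,-0.006],[-0.003,0.208,-0.0044]],[[0.11,-0.022,-0.006],[-0.003,0.208,-0.0044]],[[0.11,-0.022,-0.006],[-0.003,0.208,-0.0044]],[[0.11,-0.022,-0.006],[-0.003,0.208,-0.0044]]]'
python3 - <<'E'
from h import *
o=observe();print(o["q"].round(1))
plan([.4384,-.1236,-.023],leanR(-8,0))
c,p,D=shot("wrist","w12");P=cloud(c,D);m=(D>0)&(abs(P[...,0]-.443)<.03)&(abs(P[...,1]+.125)<.03)&(P[...,2]>.034)&(P[...,2]<.042);print("grip",rect(P[m][:,:2]),m.sum())
E
```

```text
time_s: 16.05
position: [0.4367, -0.1225, 0.0779]
tool_rot: [[-0.99, 0.14, 0.002], [0.14, 0.99, -0.001], [-0.002, -0.001, -1.0]]
ft_force: [-0.2, -0.3, -0.1]
grip_width: 0.0598
gripper_force: 0.0
[ -30.7   20.1   99.8    0.    60.  -112.7]
shift [-0.0032, -0.0016, 0.2019] turn [-0.0003, 0.0007, -0.0002] rows 2.019164256947522 0.017129440834068654
grip (array([ 441.7, -124.2]), array([22. , 41.7]), 82.9) 1407
```

```bash
python3 -m handwheel '[[[-0.003,-0.001,0.08],[0,0,0]],[[-0.003,-0.001,0.15],[0,0,0]],[[-0.003,-0.001,0.2],[0,0,0]],[[-0.003,-0.001,0.2],[0,0,0]],[[-0.003,-0.001,0.2],[0,0,0]]]'; python3 -m handwheel '[[[0,0,0],[0,0,0]],[[0,0,0],[0,0,0]],[[0,0,0],[0,0,0]],[[0,0,0],[0,0,0]],[[0,0,0],[0,0,0]],[[0,0,0],[0,0,0]]]' 0 80
python3 - <<'E'
from h import *
o=observe();print(o["position"],o["tool_rot"].round(4).tolist(),o["wrist_torque"])
G=.0743 # tcp to tray origin
for nm,x in(("back",-.115),("entry",-.09),("in",-.013)):
    a=np.radians(14.65);q=np.array([.5868,.1488])+np.array([np.cos(a),np.sin(a)])*(x-G);print(nm,q.round(4));plan([q[0],q[1],o["position"][2]],leanR(14.65,0))
E
```

```text
time_s: 16.6
position: [0.4387, -0.1238, -0.0219]
tool_rot: [[-0.99, 0.141, 0.001], [0.141, 0.99, -0.001], [-0.001, -0.001, -1.0]]
ft_force: [0.2, 0.4, 0.4]
grip_width: 0.0598
gripper_force: 0.0
time_s: 17.2
position: [0.4392, -0.124, -0.0215]
tool_rot: [[-0.99, 0.141, 0.002], [0.141, 0.99, -0.002], [-0.003, -0.001, -1.0]]
ft_force: [-2.6, -0.1, 11.0]
grip_width: 0.0206
gripper_force: 78.0
[ 0.43916007 -0.12397077 -0.02152296] [[-0.9901, 0.1406, 0.0024], [0.1406, 0.9901, -0.0018], [-0.0027, -0.0014, -1.0]] [ 0.00455986  0.39934809 -0.26293824]
back [0.4037 0.1009]
shift [0.1335, 0.4353, -0.001] turn [-0.0006, 0.0007, -0.1263] rows 4.553594441999822 2.646552479708274
entry [0.4278 0.1072]
shift [0.0874, 0.4547, -0.0009] turn [-0.0006, 0.0007, -0.1263] rows 4.6298781364413095 2.646552479708274
in [0.5023 0.1267]
shift [-0.0546, 0.5142, -0.0006] turn [-0.0006, 0.0007, -0.1263] rows 5.170596014372118 2.646552479708274
```

Gripped: 20.6 mm, 78 N. Now I slide slowly, backing off a little and yawing towards the rack.

```bash
python3 -m handwheel '[[[0.003,0.008,-0.002],[0,0,-0.002]],[[0.009,0.026,-0.002],[0,0,-0.007]],[[0.016,0.05,-0.002],[0,0,-0.014]],[[0.024,0.076,-0.002],[0,0,-0.022]],[[0.032,0.102,-0.002],[0,0,-0.03]],[[0.04,0.128,-0.002],[0,0,-0.038]],[[0.048,0.154,-0.002],[0,0,-0.046]],[[0.056,0.18,-0.002],[0,0,-0.053]],[[0.063,0.204,-0.002],[0,0,-0.06]],[[0.067,0.218,-0.002],[0,0,-0.064]]]'
python3 - <<'E'
from h import *
o=observe();print(o["position"],o["ft_force"],o["wrist_torque"],o["grip_width"])
G=.0743;a=np.radians(14.65);x=-.115;q=np.array([.5868,.1488])+np.array([np.cos(a),np.sin(a)])*(x-G);plan([q[0],q[1],-.0215],leanR(14.65,0))
E
```

```text
time_s: 18.2
position: [0.4209, -0.0098, -0.0215]
tool_rot: [[-0.998, -0.063, 0.002], [-0.063, 0.998, -0.001], [-0.002, -0.001, -1.0]]
ft_force: [0.8, -5.9, 5.6]
grip_width: 0.0204
gripper_force: 79.7
[ 0.42085879 -0.00981354 -0.02149626] [ 0.76720377 -5.90855982  5.6172072 ] [-0.93739199 -0.10831354 -0.33385487] 0.0203663029054492
shift [0.0203, 0.2232, -0.0003] turn [-0.0005, 0.0005, -0.0612] rows 2.2413092692105394 1.2829360910044763
```

```bash
python3 -m handwheel '[[[0.001,0.012,0],[0,0,-0.003]],[[0.004,0.036,0],[0,0,-0.01]],[[0.006,0.062,0],[0,0,-0.017]],[[0.008,0.088,0],[0,0,-0.024]],[[0.01,0.114,0],[0,0,-0.031]],[[0.013,0.14,0],[0,0,-0.038]],[[0.015,0.166,0],[0,0,-0.045]],[[0.017,0.19,0],[0,0,-0.052]],[[0.019,0.212,0],[0,0,-0.058]],[[0.02,0.223,0],[0,0,-0.061]]]'; python3 -m handwheel '[[[0,0,0],[0,0,0]],[[0,0,0],[0,0,0]]]'
python3 - <<'E'
from h import *
o=observe();print(o["position"],o["ft_force"],o["grip_width"])
c,p,D=shot("wrist","w13");P=cloud(c,D);hsv=cv2.cvtColor(p,cv2.COLOR_RGB2HSV)
a=np.radians(14.65);Rz=np.array([[np.cos(a),np.sin(a)],[-np.sin(a),np.cos(a)]]);Y=((P[...,:2]-[.5868,.1488])@Rz.T)*1000;z=P[...,2]*1000
def rr(m):return rect(Y[m]/1000)
b=(D>0)&(hsv[...,1]>40)
print("rim",rr(b&(abs(z-22)<2.5)&(abs(Y[...,0]+115)<62)&(abs(Y[...,1])<100)))
print("lids top",[rr(b&(abs(z-52)<3)&(abs(Y[...,0]+115)<60)&(s*Y[...,1]>0)&(abs(Y[...,1])<90)) for s in(1,-1)])
print("leadins",[(np.percentile(Y[m],[2,98],axis=0).round(1).tolist()) for s in(1,-1) for m in [b&(abs(z-30)<2)&(Y[...,0]>-40)&(Y[...,0]<-5)&(s*Y[...,1]>90)&(abs(Y[...,1])<125)] if m.sum()>5])
E
```

```text
time_s: 19.2
position: [0.4039, 0.1007, -0.0215]
tool_rot: [[-0.968, -0.252, 0.002], [-0.252, 0.968, -0.001], [-0.001, -0.001, -1.0]]
ft_force: [0.9, -6.9, 7.7]
grip_width: 0.0206
gripper_force: 80.0
time_s: 19.4
position: [0.4038, 0.1013, -0.0215]
tool_rot: [[-0.968, -0.251, 0.002], [-0.251, 0.968, 0.001], [-0.002, 0.0, -1.0]]
ft_force: [1.1, 6.2, 7.6]
grip_width: 0.0207
gripper_force: 80.0
[ 0.40379018  0.10125177 -0.02150918] [1.14159901 6.18690118 7.61091681] 0.02071464789228636
rim (array([-151.6,    0.7]), array([180.7,  29. ]), 89.7)
lids top [(array([-141.6,   55.5]), array([12.2,  1.9]), 46.9), (array([0., 0.]), array([0., 0.]), 0.0)]
leadins []
```

```bash
cat >> h.py <<'E'
def traycheck(c,p,D,x0):
    P=cloud(c,D);hsv=cv2.cvtColor(p,cv2.COLOR_RGB2HSV)
    a=np.radians(14.65);Rz=np.array([[np.cos(a),np.sin(a)],[-np.sin(a),np.cos(a)]]);Y=((P[...,:2]-[.5868,.1488])@Rz.T)*1000;z=P[...,2]*1000
    b=(D>0)&(hsv[...,1]>40)&(abs(Y[...,0]-x0)<70)
    m=b&(abs(z-22)<2.5)&(abs(Y[...,1])<98);print("rim",m.sum(),rect(Y[m]/1000))
    for s in(1,-1):
        for h in(52,74):
            m=b&(abs(z-h)<3)&(s*Y[...,1]>0)&(abs(Y[...,1])<90)
            if m.sum()>5:print("lid",s,h,m.sum(),np.median(z[m]).round(1),rect(Y[m]/1000))
E
python3 - <<'E'
from h import *
for n,f in(("scene","sc14"),("side","s14")): print(n);traycheck(*shot(n,f),-115)
E
```

```text
scene
rim 261 (array([-123. ,    0.9]), array([112.8, 181.6]), 0.5)
lid 1 52 168 53.0 (array([-140.7,   41.7]), array([85.6, 62.6]), 0.5)
lid 1 74 57 74.2 (array([-145.7,   40.8]), array([85. , 34.4]), 14.6)
lid -1 52 129 52.7 (array([-141.8,  -40. ]), array([59.2, 86.7]), 87.6)
lid -1 74 45 74.9 (array([-142.2,  -38.4]), array([28.6, 83.1]), 76.4)
side
rim 276 (array([-123.6,   -1.8]), array([183.4, 117.2]), 89.7)
lid 1 52 48 52.6 (array([-130.2,   11.3]), array([99.2, 25. ]), 16.2)
lid -1 52 234 52.7 (array([-112.6,  -45. ]), array([58.4, 57.1]), 34.7)
lid -1 74 42 75.2 (array([-142.7,  -37. ]), array([26.3, 77.9]), 87.4)
```

The tray is on the rack's axis: y within 1 mm, yaw under 0.5°, lids on. I'll push it straight in by 85 mm.

```bash
python3 -m handwheel '[[[-0.006,0,0],[0,0,0]],[[-0.02,0,0],[0,0,0]],[[-0.04,0,0],[0,0,0]],[[-0.06,0,0],[0,0,0]],[[-0.08,0,0],[0,0,0]],[[-0.1,0,0],[0,0,0]],[[-0.12,0,0],[0,0,0]],[[-0.14,0,0],[0,0,0]],[[-0.16,0,0],[0,0,0]],[[-0.17,0,0],[0,0,0]]]'
python3 - <<'E'
from h import *
from scipy.optimize import least_squares
o=observe();print(o["position"],o["q"].round(1),o["ft_force"])
q4=lambda o:[o["q"][i] for i in(1,2,4)]+[np.hypot(*o["position"][:2]),o["position"][2]]
S=np.array([[21.84,74.385,83.857,.5497,.1953],[-.5,85.7,67.9,np.hypot(.4973,.047),.3334],[20.1,99.8,60,np.hypot(.4367,.1225),.0779],q4(o)])
def fk(p,q):
    a,h,L1,L2,Lt=p;A=np.radians(q[0]);B=np.radians(q[0]+q[1]);C=np.radians(q[0]+q[1]+q[2]);return np.array([a+L1*np.sin(A)+L2*np.sin(B)+Lt*np.sin(C),h+L1*np.cos(A)+L2*np.cos(B)+Lt*np.cos(C)])
f=lambda p:np.concatenate([fk(p,s[:3])-[np.sqrt(s[3]**2-.1175**2),s[4]] for s in S]+[[.01*p[0],.01*(p[3]-p[2])]])
r=least_squares(f,[0,.15,.4,.4,.25]);print(r.x.round(3),np.abs(r.fun).max())
for lean in(30,35,40):
    for x in(-.105,-.022):
        a=np.radians(14.65);g=np.array([.5868,.1488])+np.array([np.cos(a),np.sin(a)])*(x+.049*np.sin(np.radians(lean)));R=np.sqrt(g@g-.1175**2);z=.026-.049*np.cos(np.radians(lean))
        s=least_squares(lambda q:np.r_[fk(r.x,[q[0],q[1],180-lean-q[0]-q[1]])-[R,z]],[20,95]);print(lean,x,s.x.round(1),(180-lean-s.x.sum()).round(1),np.abs(s.fun).max().round(4),np.degrees(np.arctan2(g[1],g[0])-np.arcsin(.1175/np.hypot(*g))).round(1))
E
```

```text
time_s: 20.55
position: [0.4833, 0.1219, -0.0215]
tool_rot: [[-0.968, -0.252, -0.005], [-0.252, 0.968, -0.001], [0.005, 0.0, -1.0]]
ft_force: [-14.6, -3.6, 20.7]
grip_width: 0.0204
gripper_force: 81.7
[ 0.48334824  0.12193322 -0.02151453] [ 6.00e-01  3.29e+01  9.86e+01 -1.00e-01  4.88e+01 -1.04e+02] [-14.57640241  -3.63245835  20.65845741]
[0.017 0.151 0.378 0.357 0.257] 0.02423208540379551
30 -0.105 [ 24.5 119.7] 5.8 0.0 1.2
30 -0.022 [ 33.3 103.8] 12.9 0.0 3.1
35 -0.105 [ 24.4 122.6] -2.0 0.0 1.3
35 -0.022 [ 32.9 107. ] 5.2 0.0 3.2
40 -0.105 [ 24.8 125.3] -10.1 0.0 1.4
40 -0.022 [ 32.8 109.9] -2.7 0.0 3.2
```

Measured wrist limits: at this radius a 40° lean would need q5 below its 10° minimum. With the grasp near the outer end of the grip, at tray x = -86, and low, about 25–28° of lean already clears the canopy edge by geometry. I'll check the tray, then release and lean in place.

```bash
python3 -m handwheel '[[[0,0,0],[0,0,0]],[[0,0,0],[0,0,0]]]'; python3 -m handwheel '[[[0,0,0],[0,0,0]],[[0,0,0],[0,0,0]],[[0,0,0],[0,0,0]],[[0,0,0],[0,0,0]]]' 0.5
python3 - <<'E'
from h import *
o=observe();print(o["position"],o["q"].round(1),o["ft_force"],o["wrist_torque"])
for n,f in(("scene","sc15"),("wrist","w15")): print(n);traycheck(*shot(n,f),-30)
c,p,D=load("sc15");P=cloud(c,D)
a=np.radians(14.65);u=np.array([np.cos(a),np.sin(a),0])
for n in("side","wrist"):
    c,p,D=shot(n,n+"16");P=cloud(c,D);Y=((P-[.5868,.1488,0])@np.array([[np.cos(a),-np.sin(a),0],[np.sin(a),np.cos(a),0],[0,0,1]]))*1000
    hsv=cv2.cvtColor(p,cv2.COLOR_RGB2HSV);m=(D>0)&(hsv[...,1]>60)&(abs(Y[...,2]-38)<3)&(abs(Y[...,1])<15)&(Y[...,0]<-60)&(Y[...,0]>-150)
    if m.sum()>5:print(n,"grip",m.sum(),rect(Y[m][:,:2]/1000),np.percentile(Y[m],[1,99],axis=0).round(1).tolist())
R=leanR(14.65,25);x=-.030-.086;g=np.array([.5868,.1488,.021])+u*x;plan(g+.049*R[:,2],R)
E
```

```text
time_s: 20.75
position: [0.4841, 0.1221, -0.0215]
tool_rot: [[-0.968, -0.252, -0.003], [-0.252, 0.968, -0.0], [0.003, 0.0, -1.0]]
ft_force: [-7.0, -0.5, 12.1]
grip_width: 0.0207
gripper_force: 80.7
time_s: 21.15
position: [0.4861, 0.1211, -0.0221]
tool_rot: [[-0.968, -0.25, -0.0], [-0.25, 0.968, -0.0], [0.0, -0.0, -1.0]]
ft_force: [-0.3, -0.1, 1.0]
grip_width: 0.0431
gripper_force: 0.0
[ 0.48609369  0.12114487 -0.02213874] [   0.4   33.    98.5   -0.    48.5 -104. ] [-0.28512565 -0.06798884  0.96844915] [0.02027219 0.02490581 0.00360135]
scene
rim 139 (array([-33. ,   0.9]), array([104. , 181.3]), 0.1)
lid 1 52 111 52.8 (array([-54.1,  41.6]), array([92.2, 61.1]), 2.5)
lid 1 74 29 75.0 (array([-68.3,  43.1]), array([64.1, 30.5]), 12.0)
lid -1 52 50 52.6 (array([-33.7, -44.9]), array([49.9, 52.2]), 7.7)
lid -1 74 16 73.5 (array([-67.4, -43.4]), array([30.8, 62.6]), 76.6)
wrist
rim 825 (array([-47.7,   0.1]), array([195.8,  94.9]), 89.8)
lid 1 52 521 51.9 (array([-68.5,  46. ]), array([74. ,  8.4]), 49.4)
lid 1 74 48 73.3 (array([-94.2,  48.1]), array([ 1.9, 13.7]), 21.7)
lid -1 52 23 52.1 (array([-94.5, -22.2]), array([0.8, 3.5]), 80.0)
lid -1 74 41 73.7 (array([-93.8, -49.7]), array([13.7,  2.5]), 73.4)
side grip 82 (array([-105.6,   -3.1]), array([24. , 44.5]), 87.5) [[-126.8, -12.8, 35.2], [-85.0, 8.8, 40.3]]
wrist grip 3951 (array([-103. ,    0.7]), array([22.1, 42.7]), 90.0) [[-123.8, -9.9, 35.6], [-83.1, 11.4, 39.4]]
shift [-0.0179, 0.0032, 0.0028] turn [-0.0004, -0.1388, -0.0011] rows 0.18409704492270756 2.909326109105676
```

```bash
python3 -m handwheel '[[[-0.004,0.002,-0.012],[0,-0.04,0]],[[-0.008,0.002,-0.014],[0,-0.08,0]],[[-0.013,0.002,-0.01],[0,-0.12,0]],[[-0.0185,0.002,0],[0,-0.155,0]],[[-0.0185,0.002,0],[0,-0.155,0]],[[-0.0185,0.002,0],[0,-0.155,0]],[[-0.0185,0.002,0],[0,-0.155,0]],[[-0.0185,0.002,0],[0,-0.155,0]]]'
python3 - <<'E'
from h import *
o=observe();print(o["q"].round(1),o["ft_force"],"lean",np.degrees(np.arccos(-o["tool_rot"][2,2])),np.degrees(np.arctan2(-o["tool_rot"][0,1],o["tool_rot"][1,1])))
a=np.radians(14.65);M=np.array([[np.cos(a),-np.sin(a),0],[np.sin(a),np.cos(a),0],[0,0,1]])
g=(o["position"]-.049*o["tool_rot"][:,2]-[.5868,.1488,0])@M;print("grasp pt rack",g)
c,p,D=shot("side","s17");u,v=proj(c,o["position"]).astype(int);cv2.imwrite("pics/c17.png",cv2.resize(p[v-130:v+50,u-90:u+110],None,fx=3,fy=3,interpolation=cv2.INTER_CUBIC)[:,:,::-1])
E
```

```text
time_s: 22.15
position: [0.4982, 0.1248, -0.016]
tool_rot: [[-0.859, -0.252, 0.445], [-0.223, 0.968, 0.117], [-0.46, 0.001, -0.888]]
ft_force: [0.3, -0.3, 0.7]
grip_width: 0.0429
gripper_force: 0.0
[  -4.2   29.6  119.    58.6   10.1 -165. ] [ 0.2512918  -0.32781662  0.65995933] lean 27.392177780556786 14.568581745444392
grasp pt rack [-0.11435429 -0.00087449  0.02745752]
```

View pics/c17.png

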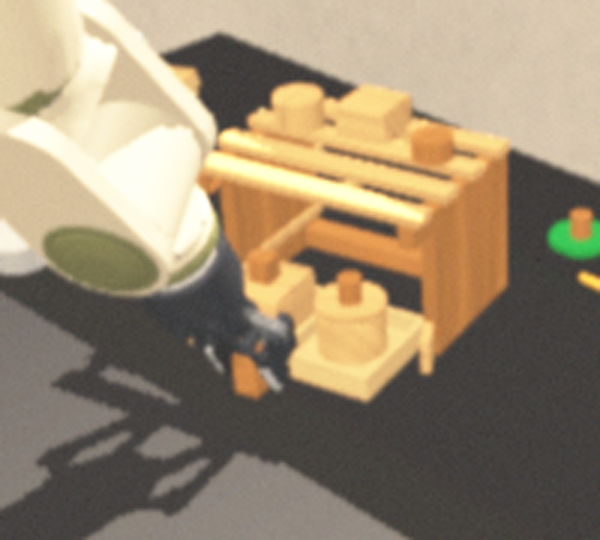

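The side crop shows the fingers straddling the grip at (250,370), with the tray and both lids intact in the mouth. At 27.4° lean q5 and q6 sit at their limits, so I'll use 25°.

```bash
cat >> h.py <<'E'
A0=np.radians(14.65);M=np.array([[np.cos(A0),-np.sin(A0),0],[np.sin(A0),np.cos(A0),0],[0,0,1]])
def rp(x,y,z): return np.array([.5868,.1488,0])+M.T@[0,0,0] + np.array([x*np.cos(A0)-y*np.sin(A0),x*np.sin(A0)+y*np.cos(A0),z])
def stat(): 
    o=observe();R=o["tool_rot"];print(o["q"].round(1),"F",o["ft_force"].round(1),"lean",np.degrees(np.arccos(-R[2,2])).round(2),"yaw",np.degrees(np.arctan2(-R[0,1],R[1,1])).round(2),"grasp",((o["position"]-.049*R[:,2]-[.5868,.1488,0])@M).round(4));return o
E
python3 - <<'E'
from h import *
stat();R=leanR(14.65,24.5);plan(rp(-.118,.0005,.022)+.049*R[:,2],R)
E
```

```text
[  -4.2   29.6  119.    58.6   10.1 -165. ] F [-0.3 -0.4  0.3] lean 27.42 yaw 14.6 grasp [-0.1141 -0.0009  0.0276]
shift [0.0171, 0.0026, 0.0062] turn [0.0002, 0.0162, -0.0004] rows 0.18364969912848467 0.3399459564080288
```

```bash
python3 -m handwheel '[[[0.017,0.0026,0.006],[0,0.0162,0]],[[0.017,0.0026,0.006],[0,0.0162,0]],[[0.017,0.0026,0.006],[0,0.0162,0]],[[0.017,0.0026,0.006],[0,0.0162,0]]]'
python3 - <<'E'
from h import *
stat();R=leanR(14.65,24);plan(rp(-.118,.0005,.022)+.049*R[:,2],R)
E
```

```text
time_s: 22.6
position: [0.4922, 0.1246, -0.0224]
tool_rot: [[-0.881, -0.251, 0.402], [-0.228, 0.968, 0.106], [-0.415, 0.001, -0.91]]
ft_force: [-0.1, 0.3, -0.0]
grip_width: 0.0429
gripper_force: 0.0
[  -3.7   29.9  117.9   40.8   11.6 -146.9] F [-0.1  0.3 -0. ] lean 24.54 yaw 14.55 grasp [-0.118   0.0005  0.0221]
shift [0.001, -0.0, 0.0003] turn [0.0002, 0.003, -0.0007] rows 0.00994996757062437 0.06460742280641397
```

```bash
python3 -m handwheel '[[[0,0,0],[0,0,0]],[[0,0,0],[0,0,0]],[[0,0,0],[0,0,0]],[[0,0,0],[0,0,0]],[[0,0,0],[0,0,0]]]' 0 80;python3 -c "from h import *;stat()"; python3 -m handwheel '[[[-0.0091,0,0.0042],[0,0,0]],[[-0.0228,0,0.0104],[0,0,0]],[[-0.0364,0,0.0166],[0,0,0]],[[-0.0501,0,0.0229],[0,0,0]],[[-0.0637,0,0.0291],[0,0,0]],[[-0.0774,0,0.0353],[0,0,0]],[[-0.0865,0,0.0395],[0,0,0]],[[-0.091,0,0.0415],[0,0,0]],[[-0.091,0,0.0415],[0,0,0]]]'
python3 - <<'E'
from h import *
stat()
for n,f in(("scene","sc18"),("side","s18")):print(n);traycheck(*shot(n,f),18)
E
```

```text
time_s: 23.1
position: [0.4919, 0.1244, -0.0223]
tool_rot: [[-0.881, -0.25, 0.402], [-0.227, 0.968, 0.105], [-0.415, 0.001, -0.91]]
ft_force: [-2.7, -0.4, 5.7]
grip_width: 0.0205
gripper_force: 78.1
[  -3.7   29.9  117.9   40.8   11.5 -146.8] F [-2.7 -0.4  5.7] lean 24.55 yaw 14.48 grasp [-0.1183  0.0004  0.0223]
time_s: 24.0
position: [0.5398, 0.1371, -0.0223]
tool_rot: [[-0.881, -0.251, 0.401], [-0.227, 0.968, 0.106], [-0.415, 0.002, -0.91]]
ft_force: [-6.4, 0.1, 8.4]
grip_width: 0.0209
gripper_force: 78.8
[  -1.5   32.2  110.1   25.6   15.6 -129.4] F [-6.4  0.1  8.4] lean 24.49 yaw 14.52 grasp [-0.0688  0.0006  0.0223]
scene
rim 158 (array([15.6, 12.6]), array([156.7, 104.7]), 89.5)
lid 1 52 24 52.8 (array([ 2.8, 54.5]), array([83.9, 43.2]), 50.5)
lid -1 52 97 52.7 (array([ 38.8, -40.7]), array([21. , 57.1]), 3.3)
side
rim 167 (array([ 15.9, -36. ]), array([108.9, 109.5]), 4.2)
lid 1 52 149 52.7 (array([39.7, 42. ]), array([119.2,  55.1]), 40.6)
lid 1 74 45 74.4 (array([17.1, 40.7]), array([23.4, 23.1]), 89.9)
lid -1 52 186 52.7 (array([ 21.4, -42.4]), array([62.1, 59.3]), 70.8)
lid -1 74 31 74.4 (array([ 21.4, -43.7]), array([20.9, 17.9]), 31.5)
```

Sliding smoothly. Another 26 mm, then the last stretch while watching the force.

```bash
python3 -m handwheel '[[[-0.0091,0,0.0042],[0,0,0]],[[-0.0182,0,0.0083],[0,0,0]],[[-0.0273,0,0.0125],[0,0,0]],[[-0.0364,0,0.0166],[0,0,0]],[[-0.0473,0,0.0216],[0,0,0]],[[-0.0473,0,0.0216],[0,0,0]]]';python3 -c "from h import *;stat()";python3 -m handwheel '[[[-0.0055,0,0.0025],[0,0,0]],[[-0.0109,0,0.005],[0,0,0]],[[-0.0146,0,0.0066],[0,0,0]],[[-0.0164,0,0.0075],[0,0,0]],[[-0.0164,0,0.0075],[0,0,0]]]';python3 -c "from h import *;stat()"
```

```text
time_s: 24.7
position: [0.5656, 0.1436, -0.0223]
tool_rot: [[-0.881, -0.251, 0.402], [-0.227, 0.968, 0.106], [-0.415, 0.002, -0.91]]
ft_force: [-1.2, 1.6, 3.4]
grip_width: 0.0206
gripper_force: 78.9
[  -0.6   33.6  105.9   20.9   17.9 -123.7] F [-1.2  1.6  3.4] lean 24.53 yaw 14.51 grasp [-0.0422  0.0004  0.0223]
time_s: 25.2
position: [0.5733, 0.1458, -0.0223]
tool_rot: [[-0.881, -0.251, 0.4], [-0.227, 0.968, 0.106], [-0.414, 0.002, -0.91]]
ft_force: [-7.5, -2.4, 10.8]
grip_width: 0.0207
gripper_force: 80.1
[  -0.3   34.   104.5   19.6   18.8 -122.1] F [-7.5 -2.4 10.8] lean 24.46 yaw 14.51 grasp [-0.0341  0.0004  0.0223]
```

```bash
python3 -m handwheel '[[[-0.0018,0,0.0008],[0,0,0]],[[-0.0036,0,0.0017],[0,0,0]],[[-0.0036,0,0.0017],[0,0,0]],[[-0.0036,0,0.0017],[0,0,0]]]';python3 -c "from h import *;stat()";python3 -m handwheel '[[[-0.0018,0,0.0008],[0,0,0]],[[-0.0036,0,0.0017],[0,0,0]],[[-0.0036,0,0.0017],[0,0,0]],[[-0.0036,0,0.0017],[0,0,0]]]';python3 - <<'E'
from h import *
stat()
for n,f in(("scene","sc19"),("side","s19")):
    c,p,D=shot(n,f);P=cloud(c,D);Y=(P-[.5868,.1488,0])@M*1000;hsv=cv2.cvtColor(p,cv2.COLOR_RGB2HSV)
    m=(D>0)&(hsv[...,1]>40)&(abs(Y[...,2]-22)<2)&(abs(Y[...,1])<88)&(Y[...,0]>-20)&(Y[...,0]<130);y=Y[m];print(n,len(y))
    for s in range(-80,81,20):
        b=y[abs(y[:,1]-s)<10]
        if len(b)>3: print(s,len(b),np.percentile(b[:,0],[2,98]).round(1))
E
```

```text
time_s: 25.6
position: [0.5746, 0.1461, -0.0223]
tool_rot: [[-0.882, -0.251, 0.4], [-0.227, 0.968, 0.106], [-0.413, 0.002, -0.911]]
ft_force: [-12.2, -4.4, 13.9]
grip_width: 0.0207
gripper_force: 80.7
[  -0.3   34.1  104.3   19.3   19.  -121.8] F [-12.2  -4.4  13.9] lean 24.41 yaw 14.52 grasp [-0.0327  0.0005  0.0223]
time_s: 26.0
position: [0.5745, 0.1462, -0.0224]
tool_rot: [[-0.883, -0.251, 0.397], [-0.228, 0.968, 0.105], [-0.41, 0.003, -0.912]]
ft_force: [-25.7, -11.8, 26.1]
grip_width: 0.0207
gripper_force: 83.1
[  -0.3   34.1  104.2   19.    19.2 -121.5] F [-25.7 -11.8  26.1] lean 24.24 yaw 14.54 grasp [-0.0327  0.0005  0.0223]
scene 392
-80 25 [ 97.8 123.9]
-60 49 [ 73.3 123.7]
-40 47 [ 83.2 124.5]
-20 31 [ 75.4 121.8]
0 65 [ 13.6 124.3]
20 45 [ 26.  123.7]
40 44 [ 81.9 124.7]
60 48 [ 79.7 124.4]
80 38 [ 17.4 124.2]
side 116
-80 13 [ 2.9 12. ]
-60 31 [ 0.5 45.2]
-40 20 [ 2.4 30.3]
-20 20 [-7.1 37.4]
0 14 [29.2 64.7]
20 17 [ 60.3 119.4]
```

Home: the force jumped to 28 N with no further motion, and the front wall reads x≈0–3 mm. Now open and back out straight.

```bash
python3 -m handwheel '[[[0.0027,0,-0.001],[0,0,0]],[[0.0027,0,-0.001],[0,0,0]],[[0.0027,0,-0.001],[0,0,0]],[[0.0027,0,-0.001],[0,0,0]],[[0.0027,0,-0.001],[0,0,0]]]' 0.5; python3 -m handwheel '[[[0.02,0,-0.01],[0,0,0]],[[0.06,0,-0.03],[0,0,0]],[[0.11,0,-0.052],[0,0,0]],[[0.11,0,-0.052],[0,0,0]],[[0.11,0,-0.2],[0,0,0]],[[0.11,0,-0.3],[0,0,0]],[[0.11,0,-0.4],[0,0,0]],[[0.11,0,-0.5],[0,0,0]],[[0.11,0,-0.5],[0,0,0]]]'
python3 - <<'E'
from h import *
stat()
c,p,D=shot("wrist","w20");P=cloud(c,D);Y=(P-[.5868,.1488,0])@M*1000;hsv=cv2.cvtColor(p,cv2.COLOR_RGB2HSV);w=(D>0)&(hsv[...,1]>40)
m=w&(abs(Y[...,2]-22)<2)&(abs(Y[...,1])<88)&(Y[...,0]>-25)&(Y[...,0]<40)
for s in range(-80,81,20):
    b=Y[m&(abs(Y[...,1]-s)<10)]
    if len(b)>3: print(s,len(b),np.percentile(b[:,0],[3,97]).round(1),np.median(b[:,2]).round(1))
m=w&(abs(Y[...,2]-38)<3)&(abs(Y[...,1])<25)&(Y[...,0]>-60)&(Y[...,0]<5);print("grip",m.sum(),rect(Y[m][:,:2]/1000))
for s in(1,-1):
  for h in(52,74):
    m=w&(abs(Y[...,2]-h)<3)&(s*Y[...,1]>10)&(abs(Y[...,1])<80)&(Y[...,0]>0)&(Y[...,0]<100)
    if m.sum()>5:print("lid",s,h,m.sum(),np.median(Y[m][:,2]).round(1),rect(Y[m][:,:2]/1000))
c,p,D=shot("side","s20");u,v=proj(c,[.6,.15,.07]).astype(int);cv2.imwrite("pics/c20.png",cv2.resize(p[120:350,140:470],None,fx=2.4,fy=2.4,interpolation=cv2.INTER_CUBIC)[:,:,::-1])
E
```

```text
time_s: 26.6
position: [0.5768, 0.1464, -0.0229]
tool_rot: [[-0.881, -0.25, 0.401], [-0.227, 0.968, 0.105], [-0.415, 0.002, -0.91]]
ft_force: [0.1, 0.2, 0.3]
grip_width: 0.0425
gripper_force: 0.0
time_s: 27.5
position: [0.428, 0.1071, 0.1859]
tool_rot: [[-0.879, -0.249, 0.406], [-0.227, 0.968, 0.103], [-0.419, -0.001, -0.908]]
ft_force: [0.2, -0.0, -0.7]
grip_width: 0.0426
gripper_force: 0.0
[  -7.7    0.   109.7   12.2   47.7 -118.6] F [ 0.2 -0.  -0.7] lean 24.8 yaw 14.43 grasp [-1.848e-01 -1.000e-04  2.304e-01]
-80 98 [ 3.4 34.2] 22.1
-60 70 [ 3.4 34.2] 22.2
-40 85 [ 2.9 29.6] 21.9
-20 75 [ 3.2 35.9] 22.1
0 10 [24.8 39.4] 20.7
20 72 [ 3.2 25.3] 22.1
40 84 [ 3.6 24.5] 22.1
60 90 [ 3.7 24.1] 22.0
80 76 [ 3.6 34.4] 22.2
grip 369 (array([-17.2,   1.2]), array([43.9, 20.9]), 0.9)
lid 1 52 627 52.3 (array([54.4, 36. ]), array([62.6, 47.8]), 4.9)
lid 1 74 144 74.2 (array([53.1, 43.2]), array([21.1, 19.8]), 2.5)
lid -1 52 549 52.3 (array([ 57. , -35.1]), array([48.4, 56.9]), 87.1)
lid -1 74 116 74.1 (array([ 58.9, -40. ]), array([18.6, 20.3]), 86.5)
```

View pics/c20.png

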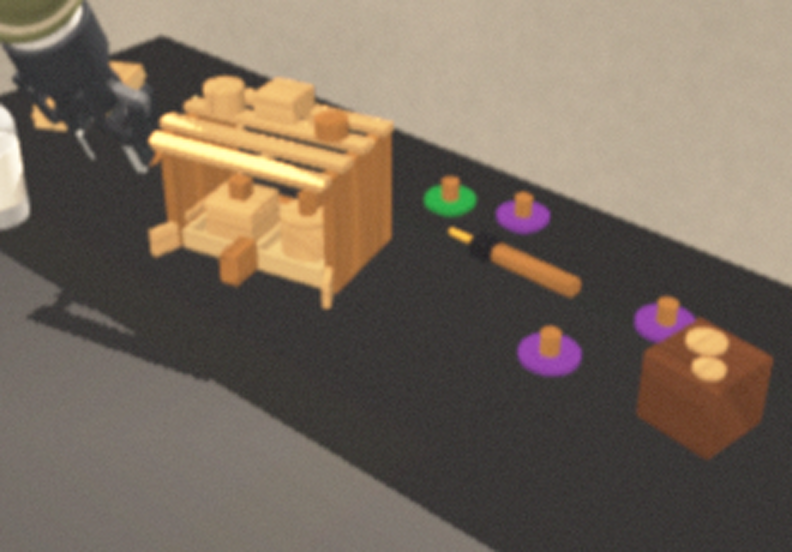

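The tray is home and straight: the front rim is even across its width and the grip points out. Both lids are seated (52 and 74 mm). The block and pen are where they were, and the arm never went near the bottle. Handing in.

```bash
python3 -c "
from rig import *
print(close_job())"
```

```text
the job is handed in; nothing more can be done
None
```

I handed the job in at about 27.6 s of the 72 s: both lids are seated on their boxes, the tray is straight and against the back stop with its grip pointing out, and the bottle, block and pen were not touched.

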